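Unstack the instrument cases onto their mats

ROBOT

A 6-joint arm with a two-finger parallel gripper is mounted at the origin on the work surface. World frame = base frame: x ahead of the robot, y to its left, z up, the work surface at z = 0. Lengths are in m, angles in rad, forces in N, time in s.
With the tool pointing down it reaches from about 0.3 to 0.75 m from the base axis. Payload 8.5 kg.
Tool frame: the origin (TCP) lies where the fingers leave the gripper's body, on its centre line; the fingertips stand 73 mm ahead of it and the grasp point (between the pads) lies 54 mm ahead of it; z points along the fingers, y is the direction in which the jaws open and shut (so a half turn about z gives the same grasp; the last joint's range is limited). The gripper opens to 85 mm and grips with 20 to 120 N. Pads are 22 mm wide; open, the fingers measure 114 mm over their backs; the gripper's body (76 mm by 85 mm) begins 54 mm behind the grasp point. The pads swing forward as they close: fully open they stand 13 mm farther back than shut.
Start: joints at [-1.392, 0.381, 1.297, -0, 1.464, -0.215], TCP at [0.211, -0.508, 0.304] pointing down, gripper open.
Joint ranges: [-3.11, 3.11], [-0.89, 2.33], [0.22, 2.48], [-1.42, 4.56], [0.17, 2.85], [-2.88, 2.88]. Speed limits (rad/s): [2.39, 2.39, 3.14, 3.14, 3.14, 3.14].

INTERFACE

Orientations are given as a unit quaternion [w, x, y, z].
In Python, from station import manip gives the robot as it stands.
- The arm moves only by the tool send_rows, never from a script. Its argument "plan" is a list of rows, each an object with "linear": the shift along the tool's x, y, z in cm, a list of three; "delta_rot": the turn, a rotation vector about the tool's x, y, z in degrees, a list of three; "grip": the gripper's target within -1 to 1 (fully open at 1, half-way at 0, shut at -1). In form: [{"linear": [tx, ty, tz], "delta_rot": [rx, ry, rz], "grip": grip}, ...]. A call has 1 to 5 rows; each row is the pose to reach, as a shift and turn from the pose commanded when the call began, along the tool's axes at that moment; what a row does not reach only later rows make up. A row lasts 1/10 s, in which the tool goes at most 50 mm and 8.59 degrees, less where a joint would pass 70% of its speed; a pose out of reach is approached as far as the arm can. A call with a gripper value outside its range is refused whole. The fingers move at their own pace and stop on an object; the grip force is fixed at half the most. Time passes only in rows, so rows that repeat a pose let the fingers close. It gives the time, the measured TCP pose, the force and the opening at its end, in the units of the state.
- manip.read_state(): the state, without advancing time (a new reading comes with each control period).
- manip.grab_frame(name): name is "scene" or "top" or "wrist"; returns (picture, depth): 420x560x3 uint8, blue, green, red; 420x560 float32, m along the optical axis (not along the pixel's ray), 0 where there is no reading.
- manip.calibration(name): a dict with "mtx" (3x3 intrinsics, pixels), "xyz" and "attitude" of the camera in the world; the wrist camera has in their place "mount" (4x4, takes a point from camera to tool coordinates, whose origin is the TCP and whose axes are the flange's). Camera axes: x right, y up, looking along -z (the intrinsics and any distortion apply to the point x, -y, -z); pixel columns grow to the right and rows downward; lengths in m; the calibration is good to about 2 mm. A picture is of the moment at which its call begins: read the wrist's pose just before it. calibration takes no time and is no camera call.
- manip.sign_off(): hands the job in, once; it reports no verdict.
The state is a dict: "clock": time; "joint_positions": joint angles; "qvel": joint speeds; "joint_efforts": joint torques, N m; "eef_pos": TCP position; "orientation": TCP orientation; "ft_force": force on the tool from outside, world axes, zero at the start; "torque": the same for the moment, N m; "width": finger opening in m.
Only numpy, scipy, OpenCV 4.12 (cv2) and the standard library are available. Lean on these libraries where they do the work, as an engineer would, in place of code of your own. Each camera call takes 0.05 s, during which the arm holds its last target.

TASK

Take apart the stack of four instrument cases on the slotted aluminium plate and lay each case, lid up, on the mat of its lid's colour, centred inside the white outline and lengthwise along the mat (either end first). Set them down gently without dropping or tipping any, and leave the mug, the microphone and the capacitor where they stand.

Things in the scene. Friction and masses are not known exactly. Their poses are not given: they have to be found in the camera images.
- case_blue: Aluminium instrument case with a blue lid, loose, 128 mm long (its x) x 62 mm wide (its y) x 36 mm high, flat top and smooth long sides, about 450 g. Small sockets stick out 5 mm from its -x end, for looks only. Origin: centre of its underside, z up. At the start it lies directly on the slotted aluminium plate (160 x 120 mm, 30 mm thick, fixed to the bench, same heading as the stack), lowest in the stack; the stack narrows upwards, so a rim of each lid shows.
- case_yellow: Aluminium instrument case with a yellow lid, loose, 104 mm long (its x) x 54 mm wide (its y) x 36 mm high, flat top and smooth long sides, about 320 g. Small sockets stick out 5 mm from its -x end, for looks only. Origin: centre of its underside, z up. At the start it lies on the blue case, second from below in the stack; the stack narrows upwards, so a rim of each lid shows.
- case_red: Aluminium instrument case with a red lid, loose, 80 mm long (its x) x 46 mm wide (its y) x 36 mm high, flat top and smooth long sides, about 220 g. Small sockets stick out 5 mm from its -x end, for looks only. Origin: centre of its underside, z up. At the start it lies on the yellow case, third from below in the stack; the stack narrows upwards, so a rim of each lid shows.
- case_green: Aluminium instrument case with a green lid, loose, 56 mm long (its x) x 38 mm wide (its y) x 36 mm high, flat top and smooth long sides, about 130 g. Small sockets stick out 5 mm from its -x end, for looks only. Origin: centre of its underside, z up. At the start it lies on the red case, topmost in the stack; the stack narrows upwards, so a rim of each lid shows.
- mat_blue: Blue mat, fixed flat on the bench, 148 mm long (its x) x 82 mm wide (its y) x 3 mm thick, with a thin white outline around the footprint of the blue case. Origin: centre of its underside, z up; its top is 3 mm above it.
- mat_yellow: Yellow mat, fixed flat on the bench, 124 mm long (its x) x 74 mm wide (its y) x 3 mm thick, with a thin white outline around the footprint of the yellow case. Origin: centre of its underside, z up; its top is 3 mm above it.
- mat_red: Red mat, fixed flat on the bench, 100 mm long (its x) x 66 mm wide (its y) x 3 mm thick, with a thin white outline around the footprint of the red case. Origin: centre of its underside, z up; its top is 3 mm above it.
- mat_green: Green mat, fixed flat on the bench, 76 mm long (its x) x 58 mm wide (its y) x 3 mm thick, with a thin white outline around the footprint of the green case. Origin: centre of its underside, z up; its top is 3 mm above it.
- mug: Bystander: dark grey mug, 80 mm across, 95 mm high, handle at its +y. Origin: centre of its underside.
- microphone: Bystander: desk microphone, foot 85 x 110 mm, black round head, about 150 mm high. Origin: centre of its underside.
- capacitor: Bystander: upright bare metal capacitor can, 38 mm across, 80 mm high. Origin: centre of its underside.
Mind the look-alikes: they are no part of the job. Of the things like the mat_green, leave any that is purple; of the rest the smaller one is meant.

How it is judged:
At the end, for the whole second after the job is handed in: Every case rests lid up, released and at rest, flat on the mat of its own colour: centre within 12 mm of the mat's centre, long axis within 0.2 rad of the mat's (either way round) (horizontal distance between case_blue and mat_blue below 0.012 m and angle between the x axis of case_blue and the x axis of mat_blue, either way round below 0.2 rad and z of case_blue in the frame of mat_blue between 0 and 0.007 m and angle between each of case_blue, case_yellow, case_red, case_green's own z axis and vertical below 0.1 rad and linear speed of each of case_blue, case_yellow, case_red, case_green below 0.02 m/s and angular speed of each of case_blue, case_yellow, case_red, case_green below 0.15 rad/s and horizontal distance between case_yellow and mat_yellow below 0.012 m and angle between the x axis of case_yellow and the x axis of mat_yellow, either way round below 0.2 rad and z of case_yellow in the frame of mat_yellow between 0 and 0.007 m and horizontal distance between case_red and mat_red below 0.012 m and angle between the x axis of case_red and the x axis of mat_red, either way round below 0.2 rad and z of case_red in the frame of mat_red between 0 and 0.007 m and horizontal distance between case_green and mat_green below 0.012 m and angle between the x axis of case_green and the x axis of mat_green, either way round below 0.2 rad and z of case_green in the frame of mat_green between 0 and 0.007 m); the robot touches nothing.
It fails at once if a case is tipped by more than about 35 degrees (angle between any of case_blue, case_yellow, case_red, case_green's own z axis and vertical above 0.6 rad).
It fails at once if a case is dropped: it comes down within 25 mm of the bench faster than 0.6 m/s ((height (world z) of case_blue below 0.025 m and linear speed of case_blue above 0.6 m/s) or (height (world z) of case_yellow below 0.025 m and linear speed of case_yellow above 0.6 m/s) or (height (world z) of case_red below 0.025 m and linear speed of case_red above 0.6 m/s) or (height (world z) of case_green below 0.025 m and linear speed of case_green above 0.6 m/s)).
It fails at once if the mug, the microphone or the capacitor is moved by more than 20 mm (distance of any of mug, microphone, capacitor from where it was at the start of the episode above 0.02 m).
It also fails if it takes over 125 s, if anything falls off the work surface, if the arm or the gripper's body presses on something with over 40 N, if the wrist force passes 120 N, or if a joint passes its speed limit or range.

## Working session

There is one attempt and no reset: what is moved stays moved. The work goes in short steps, Python scripts to look and compute and a tool call to move; the robot and the scene stay as the last step left them, time stands still between calls to the robot, and variables do not carry over. Pictures are saved under pics/ and viewed, and the job is handed in when it is done.

Besides the shell and the picture viewer there is one more tool, called after "Call:" by a JSON object that holds its "method" and its "body". send_rows: Moves the arm, as the interface text tells. Its arguments: {"type":"object","properties":{"plan":{"type":"array","items":{"type":"object","properties":{"linear":{"type":"array","items":{"type":"number"}},"delta_rot":{"type":"array","items":{"type":"number"}},"grip":{"type":"number"}}}}},"required":["plan"]}

```bash
ls; mkdir -p pics
python3 - <<'E'
from station import manip
import cv2,numpy as np
print(manip.read_state())
for n in ("scene","top"):
    im,d=manip.grab_frame(n); cv2.imwrite(f"pics/{n}0.png",im); np.save(f"{n}0_d.npy",d); print(n,manip.calibration(n))
print(manip.calibration("wrist"))
E
```

```text
pics
{'clock': 0.0, 'joint_positions': array([-1.39226621e+00,  3.81214527e-01,  1.29827231e+00, -7.01223292e-06,
        1.46361877e+00, -2.15298105e-01]), 'qvel': array([-0.00201007, -0.00047502,  0.00077396, -0.00027343, -0.00171213,
       -0.00133059]), 'joint_efforts': array([ 1.52546785e-03, -4.48454726e+01, -2.31279087e+01, -1.09118785e-04,
        4.68273924e-03, -1.19039157e-05]), 'eef_pos': array([ 0.21101185, -0.50770147,  0.30329786]), 'orientation': array([-7.56412577e-04,  9.80674628e-01,  1.95644326e-01,  1.04211497e-05]), 'ft_force': array([-0.65274423,  0.10539169, -0.09781931]), 'torque': array([-0.01275024,  0.01806638, -0.0586088 ]), 'width': 0.08542508479341175}
scene {'mtx': array([[438.95836419,   0.        , 276.24963726],
       [  0.        , 438.95836419, 204.7493204 ],
       [  0.        ,   0.        ,   1.        ]]), 'xyz': array([ 0.95900048, -0.55732768,  1.01384473]), 'attitude': array([0.90392666, 0.28573596, 0.09546939, 0.30357396])}
top {'mtx': array([[468.3985452 ,   0.        , 276.44916643],
       [  0.        , 468.3985452 , 211.354309  ],
       [  0.        ,   0.        ,   1.        ]]), 'xyz': array([ 0.48464095, -0.04751992,  1.28331429]), 'attitude': array([-0.70189263, -0.03110681,  0.03506087,  0.71073894])}
{'mtx': array([[304.17163002,   0.        , 281.40039199],
       [  0.        , 304.17163002, 205.79197437],
       [  0.        ,   0.        ,   1.        ]]), 'mount': array([[-1.26087796e-04,  9.66077026e-01,  2.58254069e-01,
         6.47788399e-02],
       [ 9.99999972e-01,  1.73744590e-04, -1.61712318e-04,
         1.25879960e-03],
       [-2.01096802e-04,  2.58254041e-01, -9.66077021e-01,
        -7.00282341e-02],
       [ 0.00000000e+00,  0.00000000e+00,  0.00000000e+00,
         1.00000000e+00]])}
```

View pics/top0.png

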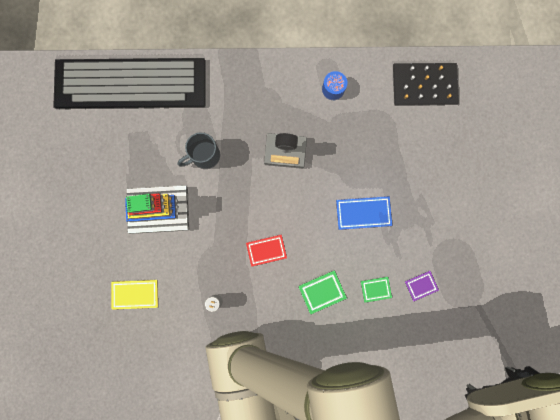

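View pics/scene0.png

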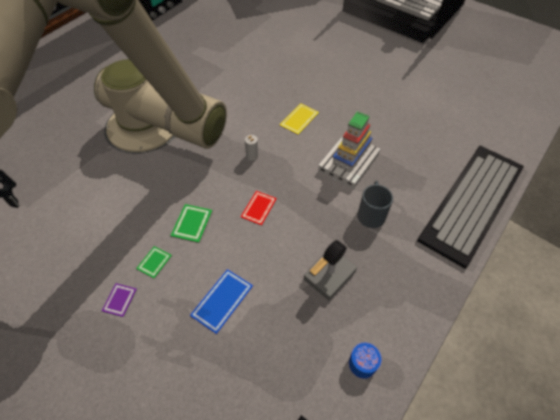

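Looking at the pictures: the stack is at top (157,208), yellow mat at (134,294), red at (266,250), blue at (364,213). Things that could be mat_green: the large green mat at (322,292), the small green one at (376,289) and the purple one at (421,286). By the description I want the small green one at (376,289). The capacitor is at (213,303), the mug at (200,150) and the mic at (286,150).

```bash
cat > h.py <<'E'
from station import manip
import cv2,numpy as np
from scipy.spatial.transform import Rotation as R
def Rq(q): return R.from_quat([q[1],q[2],q[3],q[0]])
def cam(n,st=None):
    c=manip.calibration(n)
    if n=="wrist":
        st=st or manip.read_state(); M=np.array(c["mount"]); Rt=Rq(st["orientation"]).as_matrix()
        return c["mtx"],np.array(st["eef_pos"])+Rt@M[:3,3],Rt@M[:3,:3]
    return c["mtx"],c["xyz"],Rq(c["attitude"]).as_matrix()
def rays(C,uv):
    K,p,Rm=C; uv=np.atleast_2d(uv).astype(float)
    d=np.c_[(uv[:,0]-K[0,2])/K[0,0],-(uv[:,1]-K[1,2])/K[1,1],-np.ones(len(uv))]
    return d@Rm.T
def onplane(C,uv,z):
    d=rays(C,uv); return C[1]+d*((z-C[1][2])/d[:,2])[:,None]
def proj(C,X):
    K,p,Rm=C; x=(np.atleast_2d(X)-p)@Rm
    return np.c_[K[0,0]*x[:,0]/-x[:,2]+K[0,2],K[1,1]*-x[:,1]/-x[:,2]+K[1,2]]
HUE={"blue":(100,125),"yellow":(22,38),"red":(172,8),"green":(45,85),"purple":(128,160)}
def mask(im,c,smin=110,vmin=60):
    h=cv2.cvtColor(im,cv2.COLOR_BGR2HSV); lo,hi=HUE[c]
    m=((h[...,0]>=lo)&(h[...,0]<=hi)) if lo<hi else ((h[...,0]>=lo)|(h[...,0]<=hi))
    return (m&(h[...,1]>smin)&(h[...,2]>vmin)).astype(np.uint8)*255
def rects(C,m,z,amin=100):
    out=[]
    m=cv2.morphologyEx(m,cv2.MORPH_CLOSE,np.ones((5,5)))
    cs,_=cv2.findContours(m,cv2.RETR_EXTERNAL,cv2.CHAIN_APPROX_NONE)
    for c in cs:
        if cv2.contourArea(c)<amin: continue
        c=c[:,0,:]; P=onplane(C,c,z)[:,:2]
        (cx,cy),(w,h),a=cv2.minAreaRect((P*1000).astype(np.float32))
        if w<h: w,h,a=h,w,a+90
        a=(a+90)%180-90
        out.append((c.mean(0).round(0),round(cx/1000,4),round(cy/1000,4),round(w),round(h),round(a,1)))
    return out
def step(x,y,z,yaw):
    """shift(cm)/turn(deg) in tool axes from measured pose to tool-down pose, tool x at heading yaw(deg)"""
    st=manip.read_state(); Rc=Rq(st["orientation"])
    Rt=R.from_matrix(np.c_[[np.cos(np.radians(yaw)),np.sin(np.radians(yaw)),0],[np.sin(np.radians(yaw)),-np.cos(np.radians(yaw)),0],[0,0,-1]])
    d=Rc.inv().apply(np.array([x,y,z])-st["eef_pos"])*100
    r=(Rc.inv()*Rt).as_rotvec(degrees=True)
    print("lin cm",d.round(2),"rot",r.round(2),"dist",np.linalg.norm(d).round(1),"t",round(st["clock"],2))
E
python3 - <<'E'
from h import *
im=cv2.imread("pics/top0.png"); C=cam("top"); d=np.load("top0_d.npy")
for c in HUE:
    for r in rects(C,mask(im,c),.003): print(c,*r)
# 3D of stack
ys,xs=np.mgrid[170:245,110:200]; uv=np.c_[xs.ravel(),ys.ravel()]
dd=d[ys,xs].ravel(); P=C[1]+rays(C,uv)*dd[:,None]
z=P[:,2]; print(np.histogram(z,bins=np.arange(-.02,.2,.01)))
m=mask(im,"green")[ys,xs].ravel()>0
Q=P[m&(z>.16)]; print(Q.mean(0),len(Q)); print(cv2.minAreaRect((Q[:,:2]*1000).astype(np.float32)))
Q=P[(z>.022)&(z<.035)]; print("plate",cv2.minAreaRect((Q[:,:2]*1000).astype(np.float32)))
cv2.imwrite("pics/top_crop.png",cv2.resize(np.hstack([im[160:250,100:210],im[250:340,300:410]]),None,fx=3.5,fy=3.5,interpolation=cv2.INTER_CUBIC))
E
```

```text
blue [364. 213.] 0.5986 -0.2952 147 81 -86.6
blue [151. 213.] 0.6182 0.2915 134 63 -86.0
blue [334.  85.] 0.9613 -0.2215 78 66 -45.3
yellow [134. 294.] 0.3853 0.3314 124 74 -88.8
yellow [152. 211.] 0.6239 0.2973 112 58 -85.1
red [266. 250.] 0.4992 -0.0256 100 66 -77.4
red [149. 207.] 0.6301 0.3074 87 52 -84.3
green [376. 289.] 0.39 -0.3218 75 56 -81.4
green [322. 292.] 0.3845 -0.1761 106 81 -67.3
green [138. 203.] 0.6336 0.324 65 43 -83.5
purple [421. 286.] 0.3981 -0.4456 74 55 -68.0
(array([   0, 2119, 1855,   44,  739,  636,   45,   42,  206,   42,   48,
         79,  151,   33,   36,  159,   38,   44,   39,  369,    0]), array([-0.02, -0.01,  0.  ,  0.01,  0.02,  0.03,  0.04,  0.05,  0.06,
        0.07,  0.08,  0.09,  0.1 ,  0.11,  0.12,  0.13,  0.14,  0.15,
        0.16,  0.17,  0.18,  0.19]))
[0.61353468 0.27426066 0.17385318] 358
((613.38623046875, 274.43389892578125), (37.2620849609375, 56.50373458862305), 6.772225856781006)
plate ((613.049072265625, 265.8601989746094), (120.43145751953125, 160.60394287109375), 2.7725043296813965)
```

View pics/top_crop.png

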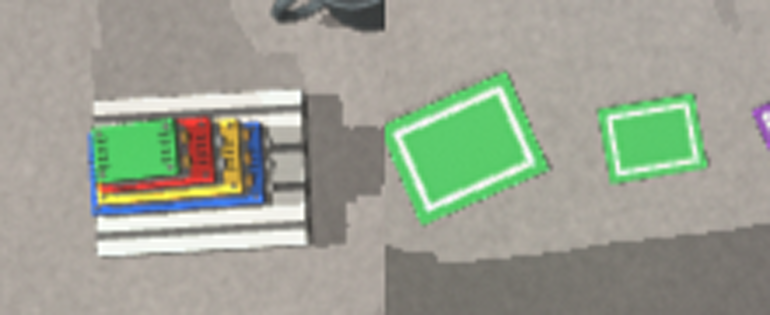

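The small green mat measures 75×56 mm, which matches mat_green. The large one is 106×81 mm. Next I go above the stack for a close look.

```bash
python3 -c "
from h import *
step(.613,.272,.35,94)"
```

```text
lin cm [ 67.04 -56.59  -4.57] rot [-5.000e-02 -6.000e-02 -7.144e+01] dist 87.9 t 0.1
```

Call:
{"method": "send_rows", "body": {"plan": [{"linear":[2,-1.7,-0.2],"delta_rot":[0,0,-5],"grip":1},{"linear":[5.5,-4.6,-0.5],"delta_rot":[0,0,-13],"grip":1},{"linear":[9.2,-7.8,-0.8],"delta_rot":[0,0,-21],"grip":1},{"linear":[13,-11,-1.2],"delta_rot":[0,0,-29],"grip":1},{"linear":[16.8,-14.2,-1.5],"delta_rot":[0,0,-37],"grip":1}]}}

```text
clock: 0.6
eef_pos: [0.3121, -0.3105, 0.3189]
orientation: [-0.0, 0.867, 0.499, 0.0]
ft_force: [0.9, -0.3, 1.3]
width: 0.0855
```

```bash
python3 -c "
from h import *
step(.613,.272,.35,94)"
```

```text
lin cm [65.48 -3.23 -3.09] rot [-1.000e-02 -2.000e-02 -3.414e+01] dist 65.6 t 0.6
```

Call:
{"method": "send_rows", "body": {"plan": [{"linear":[4.8,-0.2,-0.2],"delta_rot":[0,0,-7],"grip":1},{"linear":[9.6,-0.5,-0.4],"delta_rot":[0,0,-14],"grip":1},{"linear":[14.4,-0.7,-0.7],"delta_rot":[0,0,-21],"grip":1},{"linear":[19.2,-0.9,-0.9],"delta_rot":[0,0,-28],"grip":1},{"linear":[24,-1.2,-1.1],"delta_rot":[0,0,-34.1],"grip":1}]}}

```text
clock: 1.1
eef_pos: [0.4234, -0.0973, 0.33]
orientation: [-0.0, 0.682, 0.731, -0.0]
ft_force: [0.4, -0.5, -0.3]
width: 0.0853
```

```bash
python3 -c "
from h import *
step(.613,.272,.35,94)"
```

```text
lin cm [35.55 21.45 -2.  ] rot [-0.   -0.   -0.07] dist 41.6 t 1.1
```

Call:
{"method": "send_rows", "body": {"plan": [{"linear":[4,2.4,-0.2],"delta_rot":[0,0,0],"grip":1},{"linear":[8,4.8,-0.5],"delta_rot":[0,0,0],"grip":1},{"linear":[12,7.2,-0.7],"delta_rot":[0,0,0],"grip":1},{"linear":[16,9.7,-0.9],"delta_rot":[0,0,0],"grip":1},{"linear":[20,12.1,-1.1],"delta_rot":[0,0,0],"grip":1}]}}

```text
clock: 1.6
eef_pos: [0.5314, 0.1101, 0.3407]
orientation: [-0.0, 0.684, 0.729, -0.0]
ft_force: [1.0, -1.2, 0.3]
width: 0.0851
```

Call:
{"method": "send_rows", "body": {"plan": [{"linear":[4,2.4,-0.2],"delta_rot":[0,0,0],"grip":1},{"linear":[8,4.8,-0.5],"delta_rot":[0,0,0],"grip":1},{"linear":[12,7.2,-0.7],"delta_rot":[0,0,0],"grip":1},{"linear":[14.5,8.7,-0.8],"delta_rot":[0,0,0],"grip":1},{"linear":[15.5,9.3,-0.9],"delta_rot":[0,0,0],"grip":1}]}}

```text
clock: 2.1
eef_pos: [0.6143, 0.2713, 0.3484]
orientation: [-0.001, 0.683, 0.73, -0.001]
ft_force: [0.6, -0.8, -0.1]
width: 0.0855
```

Call:
{"method": "send_rows", "body": {"plan": [{"linear":[0,0,0],"delta_rot":[0,0,0],"grip":1},{"linear":[0,0,0],"delta_rot":[0,0,0],"grip":1}]}}

```text
clock: 2.3
eef_pos: [0.6137, 0.2683, 0.3494]
orientation: [-0.0, 0.684, 0.729, -0.0]
ft_force: [0.0, -0.0, 0.2]
width: 0.0852
```

Run:
```python
from h import *
st=manip.read_state(); im,d=manip.grab_frame("wrist"); cv2.imwrite("pics/w1.png",im)
C=cam("wrist",st); np.save("w1_d.npy",d)
import pickle; pickle.dump((C,st),open("w1.pkl","wb"))
print(st["eef_pos"])
for c,z in (("green",.174),("red",.138),("yellow",.102),("blue",.066)):
    for r in rects(C,mask(im,c),z): print(c,*r)
```

```text
[0.6136565  0.2682955  0.34943551]
green [112. 406.] 0.4576 0.044 26 23 -69.6
green [282. 196.] 0.6134 0.2734 56 37 -84.1
red [200. 334.] 0.5333 0.103 42 41 12.7
red [292. 191.] 0.615 0.2703 80 45 -85.1
yellow [281. 142.] 0.6103 0.3151 53 15 6.0
yellow [111. 112.] 0.4385 0.3299 95 57 -88.5
blue [281. 127.] 0.6095 0.3296 60 14 3.7
```

View pics/w1.png

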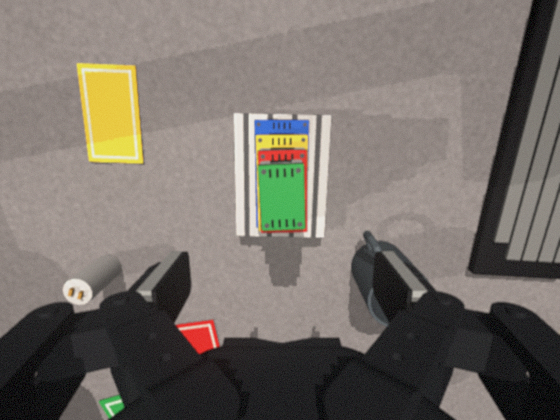

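The wrist picture shows the stack upright: green lid centred at (282,196), red, yellow and blue rims above it up to row 127, mug at (380,270), capacitor at (90,280). The top and wrist cameras agree on green to about 1 mm. Now I descend to it.

```bash
python3 -c "
from h import *
step(.6134,.2738,.213,96)"
```

```text
lin cm [ 0.59  0.03 13.68] rot [-0.03  0.02 -2.37] dist 13.7 t 2.35
```

Call:
{"method": "send_rows", "body": {"plan": [{"linear":[0.5,0,2.5],"delta_rot":[0,0,-2.4],"grip":1},{"linear":[0.6,0,6],"delta_rot":[0,0,-2.4],"grip":1},{"linear":[0.6,0,9.5],"delta_rot":[0,0,-2.4],"grip":1},{"linear":[0.6,0,12.5],"delta_rot":[0,0,-2.4],"grip":1},{"linear":[0.6,0,13.7],"delta_rot":[0,0,-2.4],"grip":1}]}}

```text
clock: 2.85
eef_pos: [0.6125, 0.2734, 0.2103]
orientation: [-0.001, 0.669, 0.743, -0.002]
ft_force: [0.6, 0.2, 0.2]
width: 0.0856
```

Call:
{"method": "send_rows", "body": {"plan": [{"linear":[0,0,0],"delta_rot":[0,0,0],"grip":1},{"linear":[0,0,0],"delta_rot":[0,0,0],"grip":0.2},{"linear":[0,0,0],"delta_rot":[0,0,0],"grip":0.1},{"linear":[0,0,0],"delta_rot":[0,0,0],"grip":0.0},{"linear":[0,0,0],"delta_rot":[0,0,0],"grip":0.0}]}}

```text
clock: 3.35
eef_pos: [0.6135, 0.2747, 0.2138]
orientation: [0.0, 0.669, 0.744, 0.001]
ft_force: [-0.0, 0.1, 0.9]
width: 0.043
```

Run:
```python
from h import *
st=manip.read_state(); im,d=manip.grab_frame("wrist"); cv2.imwrite("pics/w2.png",im)
print(st["eef_pos"],st["width"],st["ft_force"])
```

```text
[0.61354144 0.27468877 0.21377187] 0.043007711041904616 [-0.01076324  0.06568503  0.94099026]
```

View pics/w2.png

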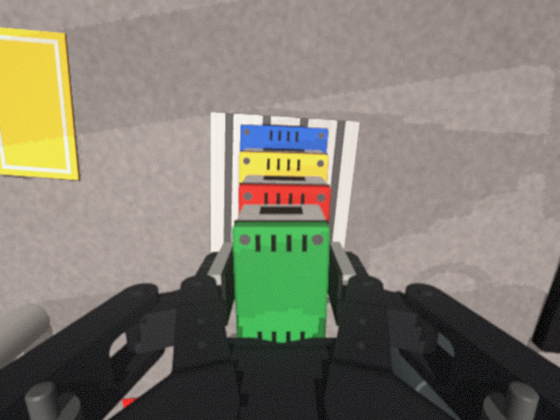

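The pads straddle the green lid, which spans columns 235–330, with even gaps at 43 mm opening. I close and lift.

Call:
{"method": "send_rows", "body": {"plan": [{"linear":[0,0,0],"delta_rot":[0,0,0],"grip":-0.3},{"linear":[0,0,0],"delta_rot":[0,0,0],"grip":-0.6},{"linear":[0,0,0],"delta_rot":[0,0,0],"grip":-1},{"linear":[0,0,0],"delta_rot":[0,0,0],"grip":-1},{"linear":[0,0,0],"delta_rot":[0,0,0],"grip":-1}]}}

```text
clock: 3.9
eef_pos: [0.6135, 0.2747, 0.2135]
orientation: [0.0, 0.669, 0.744, 0.0]
ft_force: [-2.7, -0.3, 5.6]
width: 0.0373
```

Call:
{"method": "send_rows", "body": {"plan": [{"linear":[0,0,-0.5],"delta_rot":[0,0,0],"grip":-1},{"linear":[0,0,-1.5],"delta_rot":[0,0,0],"grip":-1},{"linear":[0,0,-3],"delta_rot":[0,0,0],"grip":-1},{"linear":[0,0,-4.5],"delta_rot":[0,0,0],"grip":-1},{"linear":[0,0,-5.5],"delta_rot":[0,0,0],"grip":-1}]}}

```text
clock: 4.4
eef_pos: [0.6136, 0.2747, 0.2694]
orientation: [0.0, 0.669, 0.743, 0.001]
ft_force: [-0.3, 0.5, -0.9]
width: 0.0373
```

Run:
```python
from h import *
st=manip.read_state(); im,d=manip.grab_frame("wrist"); cv2.imwrite("pics/w3.png",im)
print(st["eef_pos"],st["width"],st["ft_force"])
step(.390,-.3218,.20,98.6)
```

```text
[0.61356307 0.27465523 0.26939054] 0.0373214041046282 [-0.29593936  0.51318389 -0.94761688]
lin cm [-56.96 -28.58   6.95] rot [ 0.21 -0.02 -2.54] dist 64.1 t 4.45
```

View pics/w3.png

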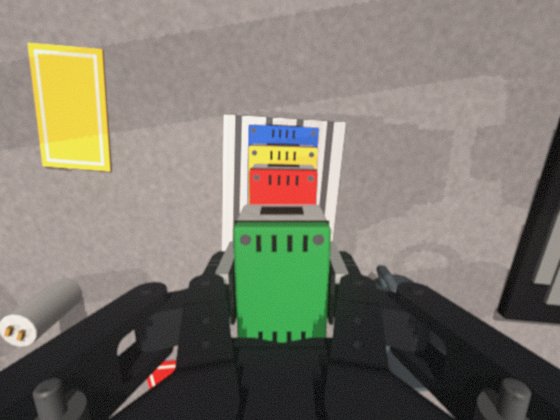

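Call:
{"method": "send_rows", "body": {"plan": [{"linear":[-2,-1,0],"delta_rot":[0,0,0],"grip":-1},{"linear":[-5.5,-2.8,0],"delta_rot":[0,0,0],"grip":-1},{"linear":[-9.7,-4.9,0],"delta_rot":[0,0,0],"grip":-1},{"linear":[-14,-7,0],"delta_rot":[0,0,0],"grip":-1},{"linear":[-18.3,-9.2,0],"delta_rot":[0,0,0],"grip":-1}]}}

```text
clock: 4.95
eef_pos: [0.5403, 0.0815, 0.2677]
orientation: [-0.0, 0.669, 0.744, -0.0]
ft_force: [0.3, -0.2, -0.9]
width: 0.037
```

Call:
{"method": "send_rows", "body": {"plan": [{"linear":[-4.3,-2.2,0.5],"delta_rot":[0,0,0],"grip":-1},{"linear":[-8.6,-4.3,1.5],"delta_rot":[0,0,0],"grip":-1},{"linear":[-12.9,-6.5,2.5],"delta_rot":[0,0,0],"grip":-1},{"linear":[-17.2,-8.6,3.5],"delta_rot":[0,0,0],"grip":-1},{"linear":[-21.5,-10.8,4.5],"delta_rot":[0,0,0],"grip":-1}]}}

```text
clock: 5.45
eef_pos: [0.4556, -0.1438, 0.2226]
orientation: [0.0, 0.669, 0.744, 0.0]
ft_force: [1.0, -0.3, -1.4]
width: 0.0375
```

Call:
{"method": "send_rows", "body": {"plan": [{"linear":[-4.2,-2.1,0.5],"delta_rot":[0,0,-1],"grip":-1},{"linear":[-8.4,-4.2,1.3],"delta_rot":[0,0,-2],"grip":-1},{"linear":[-12.6,-6.3,2],"delta_rot":[0,0,-2.5],"grip":-1},{"linear":[-15.8,-8,2.5],"delta_rot":[0,0,-2.5],"grip":-1},{"linear":[-17,-8.6,2.5],"delta_rot":[0,0,-2.5],"grip":-1}]}}

```text
clock: 5.95
eef_pos: [0.3876, -0.3231, 0.1971]
orientation: [-0.0, 0.654, 0.757, -0.0]
ft_force: [-0.0, 0.7, -1.6]
width: 0.0375
```

Call:
{"method": "send_rows", "body": {"plan": [{"linear":[0,0,0],"delta_rot":[0,0,0],"grip":-1},{"linear":[0,0,0],"delta_rot":[0,0,0],"grip":-1}]}}

```text
clock: 6.15
eef_pos: [0.3892, -0.3196, 0.198]
orientation: [-0.0, 0.652, 0.758, 0.0]
ft_force: [0.0, 0.1, -1.1]
width: 0.0373
```

```bash
cat >> h.py <<'E'
def edges(C,im,c,z,smin=110,amin=1500):
    "mats in wrist view: fit via minAreaRect, all blobs"
    for r in rects(C,mask(im,c,smin),z,amin): print(c,*r)
E
python3 - <<'E'
from h import *
st=manip.read_state(); im,d=manip.grab_frame("wrist"); cv2.imwrite("pics/w4.png",im)
C=cam("wrist",st)
print(st["eef_pos"],st["width"],st["ft_force"])
for r in rects(C,mask(im,"green"),.003): print(*r)
step(.390,-.3218,.20,98.6)
E
```

```text
[ 0.38921766 -0.31961508  0.1979608 ] 0.03732516542973948 [ 0.04197814  0.06661993 -1.06373166]
[281. 280.] 0.4021 -0.406 130 92 -81.4
[281. 188.] 0.3874 -0.3105 38 27 8.6
[281. 176.] 0.3866 -0.3058 57 37 8.6
[303.  37.] 0.3877 -0.1863 63 56 -67.3
[306.  58.] 0.3894 -0.1911 82 80 22.7
lin cm [-0.26  0.02 -0.2 ] rot [ 0.   -0.02  0.02] dist 0.3 t 6.2
```

View pics/w4.png

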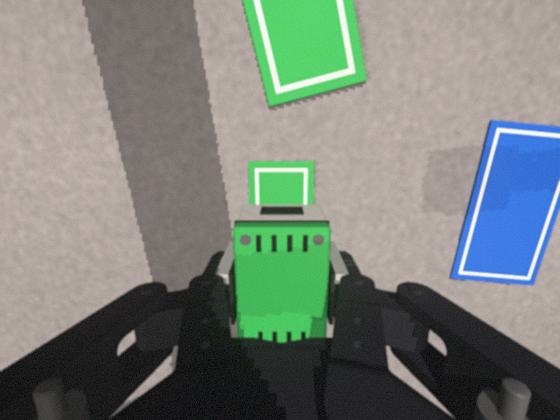

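The wrist view shows the small green mat at (281,176) straight ahead of the held case, and the large decoy above it at (306,58). Lateral alignment is within 1 mm. The lengthwise estimates differ by 3 mm, so I take the mean.

```bash
python3 -c "
from h import *
step(.3897,-.3225,.0785,98.6)"
```

```text
lin cm [-0.33 -0.02 11.95] rot [ 0.   -0.02  0.02] dist 12.0 t 6.2
```

Call:
{"method": "send_rows", "body": {"plan": [{"linear":[-0.2,0,2],"delta_rot":[0,0,0],"grip":-1},{"linear":[-0.3,0,4.5],"delta_rot":[0,0,0],"grip":-1},{"linear":[-0.3,0,7],"delta_rot":[0,0,0],"grip":-1},{"linear":[-0.3,0,9.2],"delta_rot":[0,0,0],"grip":-1},{"linear":[-0.3,0,10.5],"delta_rot":[0,0,0],"grip":-1}]}}

```text
clock: 6.7
eef_pos: [0.3899, -0.3216, 0.0917]
orientation: [-0.001, 0.652, 0.759, 0.0]
ft_force: [-0.0, -0.9, -1.3]
width: 0.0373
```

Call:
{"method": "send_rows", "body": {"plan": [{"linear":[0,0,0.4],"delta_rot":[0,0,0],"grip":-1},{"linear":[0,0,0.8],"delta_rot":[0,0,0],"grip":-1},{"linear":[0,0,1.1],"delta_rot":[0,0,0],"grip":-1},{"linear":[0,0,1.3],"delta_rot":[0,0,0],"grip":-1},{"linear":[0,0,1.35],"delta_rot":[0,0,0],"grip":-1}]}}

```text
clock: 7.2
eef_pos: [0.3896, -0.3233, 0.0797]
orientation: [0.0, 0.652, 0.758, -0.0]
ft_force: [0.5, 0.2, -0.6]
width: 0.0374
```

Call:
{"method": "send_rows", "body": {"plan": [{"linear":[0,0,0],"delta_rot":[0,0,0],"grip":-1},{"linear":[0,0,0],"delta_rot":[0,0,0],"grip":-1}]}}

```text
clock: 7.4
eef_pos: [0.3895, -0.3234, 0.0796]
orientation: [0.0, 0.652, 0.758, -0.0]
ft_force: [1.0, -0.3, -0.8]
width: 0.0372
```

Call:
{"method": "send_rows", "body": {"plan": [{"linear":[0,0,0.05],"delta_rot":[0,0,0],"grip":-1},{"linear":[0,0,0.1],"delta_rot":[0,0,0],"grip":-1},{"linear":[0,0,0.15],"delta_rot":[0,0,0],"grip":-1},{"linear":[0,0,0.15],"delta_rot":[0,0,0],"grip":-1}]}}

```text
clock: 7.8
eef_pos: [0.3895, -0.3234, 0.0785]
orientation: [0.0, 0.652, 0.758, -0.0]
ft_force: [-1.9, 0.7, 5.7]
width: 0.0372
```

Contact is at 5.7 N, so the case is on the mat. I release and rise.

Call:
{"method": "send_rows", "body": {"plan": [{"linear":[0,0,0],"delta_rot":[0,0,0],"grip":0.2},{"linear":[0,0,0],"delta_rot":[0,0,0],"grip":0.5},{"linear":[0,0,0],"delta_rot":[0,0,0],"grip":0.8},{"linear":[0,0,0],"delta_rot":[0,0,0],"grip":1},{"linear":[0,0,-0.5],"delta_rot":[0,0,0],"grip":1}]}}

```text
clock: 8.3
eef_pos: [0.3893, -0.3232, 0.0827]
orientation: [-0.001, 0.652, 0.758, 0.0]
ft_force: [0.6, 0.8, 0.9]
width: 0.0855
```

Call:
{"method": "send_rows", "body": {"plan": [{"linear":[0,0,-2],"delta_rot":[0,0,0],"grip":1},{"linear":[0,0,-5],"delta_rot":[0,0,0],"grip":1},{"linear":[0,0,-9],"delta_rot":[0,0,0],"grip":1},{"linear":[0,0,-13.5],"delta_rot":[0,0,0],"grip":1},{"linear":[0,0,-18],"delta_rot":[0,0,0],"grip":1}]}}

```text
clock: 8.8
eef_pos: [0.3892, -0.323, 0.265]
orientation: [-0.0, 0.652, 0.758, 0.0]
ft_force: [0.6, -0.5, 0.1]
width: 0.0854
```

Run:
```python
from h import *
st=manip.read_state(); im,d=manip.grab_frame("wrist"); cv2.imwrite("pics/w5.png",im)
C=cam("wrist",st)
print(st["eef_pos"],st["width"],st["ft_force"])
print("mat-plane"); edges(C,im,"green",.003)
print("lid-plane"); edges(C,im,"green",.039)
step(.613,.268,.32,94.6)
```

```text
[ 0.38915802 -0.32296523  0.26504507] 0.08540961568369433 [ 0.5543344  -0.47262735  0.05903391]
mat-plane
green [281. 185.] 0.3896 -0.3262 77 57 -81.3
green [297.  40.] 0.3838 -0.1766 82 56 -67.4
green [299.  58.] 0.3857 -0.1814 100 82 -67.4
lid-plane
green [281. 185.] 0.3885 -0.319 69 51 -81.3
green [297.  40.] 0.3834 -0.1856 73 50 -67.4
green [299.  58.] 0.385 -0.1899 89 73 -67.4
lin cm [55.2  30.88 -5.2 ] rot [0.36 0.62 3.98] dist 63.5 t 8.85
```

View pics/w5.png

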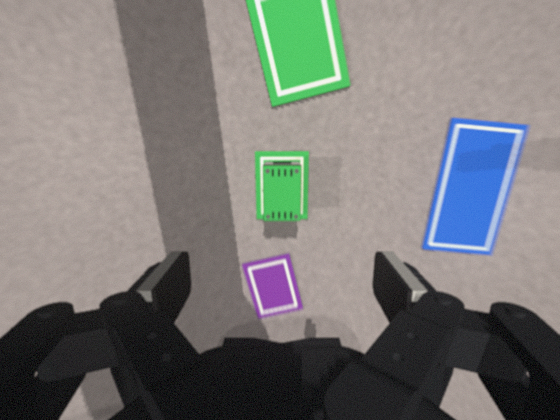

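The green case sits inside its outline at (281,190) in the small green mat, with the decoys untouched. Back to the stack, and I check the lid centre in passing.

Call:
{"method": "send_rows", "body": {"plan": [{"linear":[2.5,1.4,-1],"delta_rot":[0,0,1],"grip":1},{"linear":[6.5,3.6,-2],"delta_rot":[0,0,2],"grip":1},{"linear":[10.8,6,-3],"delta_rot":[0,0,3],"grip":1},{"linear":[15.1,8.5,-4],"delta_rot":[0,0,4],"grip":1},{"linear":[19.4,10.9,-5],"delta_rot":[0,0,4],"grip":1}]}}

```text
clock: 9.35
eef_pos: [0.4681, -0.1145, 0.3133]
orientation: [0.0, 0.679, 0.734, 0.0]
ft_force: [0.5, -0.5, 0.6]
width: 0.0854
```

Run:
```python
from h import *
import json
im=cv2.imread("pics/w5.png")
class S: pass
st={"eef_pos":np.array([.38916,-.32297,.26504]),"orientation":np.array([0,.652,.758,0])/np.hypot(.652,.758)}
C=cam("wrist",st)
P=onplane(C,[[260,165],[304,165],[260,219],[303,219]],.039); print(P.round(4),P.mean(0))
step(.613,.268,.31,94.6)
```

```text
[[ 0.3647 -0.3006  0.039 ]
 [ 0.4071 -0.2942  0.039 ]
 [ 0.372  -0.3552  0.039 ]
 [ 0.4153 -0.3486  0.039 ]] [ 0.38976671 -0.32466799  0.039     ]
lin cm [36.99 17.45  0.33] rot [ 0.02  0.01 -0.09] dist 40.9 t 9.35
```

Lid centre (0.390,-0.325) against mat (0.390,-0.326): good to about 2 mm.

Call:
{"method": "send_rows", "body": {"plan": [{"linear":[4.3,2,0],"delta_rot":[0,0,0],"grip":1},{"linear":[8.6,4.1,0],"delta_rot":[0,0,0],"grip":1},{"linear":[12.9,6.1,0.1],"delta_rot":[0,0,0],"grip":1},{"linear":[17.2,8.1,0.2],"delta_rot":[0,0,0],"grip":1},{"linear":[21.5,10.1,0.2],"delta_rot":[0,0,0],"grip":1}]}}

```text
clock: 9.85
eef_pos: [0.5517, 0.108, 0.3107]
orientation: [0.0, 0.678, 0.735, -0.0]
ft_force: [1.4, -0.8, 0.5]
width: 0.0854
```

Call:
{"method": "send_rows", "body": {"plan": [{"linear":[4.3,2,0],"delta_rot":[0,0,0],"grip":1},{"linear":[8.6,4.1,0],"delta_rot":[0,0,0],"grip":1},{"linear":[12.5,6,0.1],"delta_rot":[0,0,0],"grip":1},{"linear":[14.7,7,0.1],"delta_rot":[0,0,0],"grip":1},{"linear":[15.4,7.3,0.1],"delta_rot":[0,0,0],"grip":1}]}}

```text
clock: 10.35
eef_pos: [0.6121, 0.2675, 0.3088]
orientation: [-0.0, 0.677, 0.736, -0.0]
ft_force: [-0.4, 0.3, -0.5]
width: 0.086
```

Call:
{"method": "send_rows", "body": {"plan": [{"linear":[0,0,0],"delta_rot":[0,0,0],"grip":1},{"linear":[0,0,0],"delta_rot":[0,0,0],"grip":1}]}}

```text
clock: 10.55
eef_pos: [0.6119, 0.2642, 0.3098]
orientation: [0.0, 0.679, 0.734, -0.0]
ft_force: [-0.2, -0.6, 0.5]
width: 0.0852
```

Run:
```python
from h import *
st=manip.read_state(); im,d=manip.grab_frame("wrist"); cv2.imwrite("pics/w6.png",im)
C=cam("wrist",st)
print(st["eef_pos"],st["width"],st["ft_force"])
for c,z in (("red",.138),("yellow",.102),("blue",.066)): edges(C,im,c,z,amin=600)
```

```text
[0.61186518 0.2641617  0.30981899] 0.08520930602675938 [-0.18530128 -0.61437279  0.49826754]
red [285. 196.] 0.6148 0.2701 81 45 -85.5
yellow [283. 139.] 0.6103 0.3148 54 17 8.2
yellow [ 94. 105.] 0.4433 0.3289 92 55 -88.4
blue [284. 122.] 0.6093 0.3297 60 14 4.5
```

View pics/w6.png

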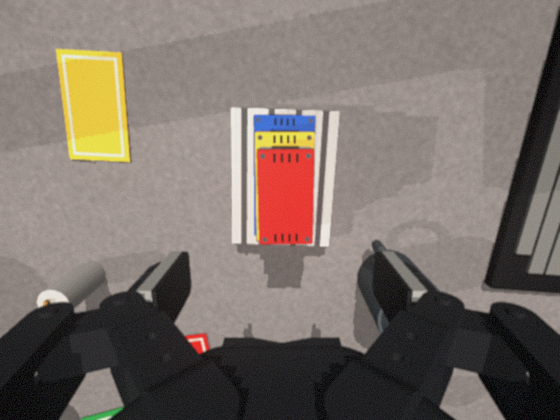

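The red lid is at (285,196), clean at 81×45 mm, heading 94.5°. I descend.

```bash
python3 -c "
from h import *
step(.6148,.2703,.177,94.5)"
```

```text
lin cm [ 0.61  0.34 13.3 ] rot [ 0.01  0.01 -0.01] dist 13.3 t 10.6
```

Call:
{"method": "send_rows", "body": {"plan": [{"linear":[0.4,0.2,2.5],"delta_rot":[0,0,0],"grip":1},{"linear":[0.6,0.3,6],"delta_rot":[0,0,0],"grip":1},{"linear":[0.6,0.3,9.5],"delta_rot":[0,0,0],"grip":1},{"linear":[0.6,0.3,12.2],"delta_rot":[0,0,0],"grip":1},{"linear":[0.6,0.3,13.3],"delta_rot":[0,0,0],"grip":1}]}}

```text
clock: 11.1
eef_pos: [0.6138, 0.27, 0.1744]
orientation: [-0.001, 0.679, 0.734, -0.002]
ft_force: [-0.0, 0.8, -0.4]
width: 0.0854
```

Call:
{"method": "send_rows", "body": {"plan": [{"linear":[0,0,0],"delta_rot":[0,0,0],"grip":1},{"linear":[0,0,0],"delta_rot":[0,0,0],"grip":0.4},{"linear":[0,0,0],"delta_rot":[0,0,0],"grip":0.2},{"linear":[0,0,0],"delta_rot":[0,0,0],"grip":0.2}]}}

```text
clock: 11.5
eef_pos: [0.6149, 0.2715, 0.1781]
orientation: [0.001, 0.678, 0.735, 0.001]
ft_force: [-0.1, -0.5, -0.1]
width: 0.0509
```

Run:
```python
from h import *
st=manip.read_state(); im,d=manip.grab_frame("wrist"); cv2.imwrite("pics/w7.png",im)
print(st["eef_pos"],st["width"],st["ft_force"])
```

```text
[0.61485108 0.27151815 0.17809279] 0.050927485315462734 [-0.09411253 -0.45091543 -0.05164765]
```

View pics/w7.png

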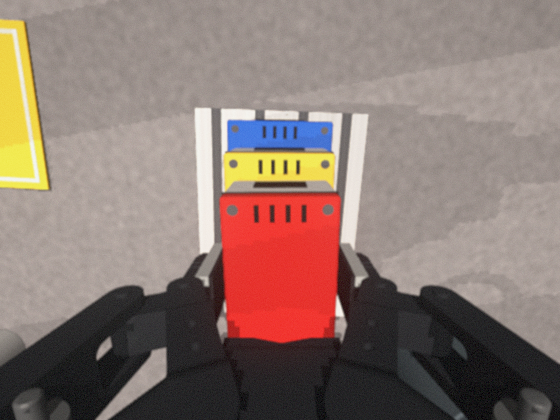

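The pads are evenly either side of the red lid (columns 222–338). I close and lift.

Call:
{"method": "send_rows", "body": {"plan": [{"linear":[0,0,0],"delta_rot":[0,0,0],"grip":0},{"linear":[0,0,0],"delta_rot":[0,0,0],"grip":-0.5},{"linear":[0,0,0],"delta_rot":[0,0,0],"grip":-1},{"linear":[0,0,0],"delta_rot":[0,0,0],"grip":-1},{"linear":[0,0,0],"delta_rot":[0,0,0],"grip":-1}]}}

```text
clock: 12.05
eef_pos: [0.6147, 0.2716, 0.1777]
orientation: [0.0, 0.678, 0.735, 0.001]
ft_force: [-1.8, -0.7, 5.9]
width: 0.0454
```

Call:
{"method": "send_rows", "body": {"plan": [{"linear":[0,0,-0.5],"delta_rot":[0,0,0],"grip":-1},{"linear":[0,0,-1.5],"delta_rot":[0,0,0],"grip":-1},{"linear":[0,0,-3],"delta_rot":[0,0,0],"grip":-1},{"linear":[0,0,-4.5],"delta_rot":[0,0,0],"grip":-1},{"linear":[0,0,-5.5],"delta_rot":[0,0,0],"grip":-1}]}}

```text
clock: 12.55
eef_pos: [0.6147, 0.2715, 0.2332]
orientation: [0.0, 0.678, 0.735, 0.001]
ft_force: [0.7, 0.0, -2.6]
width: 0.0452
```

Run:
```python
from h import *
st=manip.read_state()
print(st["eef_pos"],st["width"],st["ft_force"])
step(.4992,-.0256,.22,102.6)
```

```text
[0.61468269 0.27154239 0.23319131] 0.04517973963547421 [ 7.00508387e-01  1.47865206e-03 -2.62917597e+00]
lin cm [-28.7  -13.88   1.3 ] rot [ 0.07 -0.01 -8.03] dist 31.9 t 12.55
```

Call:
{"method": "send_rows", "body": {"plan": [{"linear":[-2,-1,0],"delta_rot":[0,0,0],"grip":-1},{"linear":[-5.5,-2.7,0],"delta_rot":[0,0,-1],"grip":-1},{"linear":[-9.7,-4.7,0],"delta_rot":[0,0,-3],"grip":-1},{"linear":[-14,-6.8,0.2],"delta_rot":[0,0,-5],"grip":-1},{"linear":[-18.3,-8.9,0.5],"delta_rot":[0,0,-8],"grip":-1}]}}

```text
clock: 13.05
eef_pos: [0.5394, 0.0806, 0.227]
orientation: [0.0, 0.625, 0.781, 0.0]
ft_force: [1.0, -1.0, -2.7]
width: 0.0453
```

Run:
```python
from h import *
step(.4992,-.0256,.18,102.6)
```

```text
lin cm [-9.47 -6.26  4.7 ] rot [0.03 0.01 0.09] dist 12.3 t 13.05
```

Call:
{"method": "send_rows", "body": {"plan": [{"linear":[-3.5,-2.3,1],"delta_rot":[0,0,0],"grip":-1},{"linear":[-6.5,-4.3,2.5],"delta_rot":[0,0,0],"grip":-1},{"linear":[-8.6,-5.7,3.8],"delta_rot":[0,0,0],"grip":-1},{"linear":[-9.2,-6.1,4.5],"delta_rot":[0,0,0],"grip":-1},{"linear":[-9.2,-6.1,4.7],"delta_rot":[0,0,0],"grip":-1}]}}

```text
clock: 13.55
eef_pos: [0.5007, -0.0216, 0.1794]
orientation: [-0.0, 0.626, 0.78, -0.0]
ft_force: [-0.1, 0.0, -1.9]
width: 0.0453
```

Run:
```python
from h import *
st=manip.read_state(); im,d=manip.grab_frame("wrist"); cv2.imwrite("pics/w8.png",im)
C=cam("wrist",st)
print(st["eef_pos"],st["width"],st["ft_force"])
edges(C,im,"red",.003,amin=300)
step(.4992,-.0256,.20,102.6)
```

```text
[ 0.50072683 -0.0215596   0.17938641] 0.045281920550341824 [-0.07305766  0.03835925 -1.90512906]
red [282. 265.] 0.5152 -0.0841 146 106 -77.5
red [278. 164.] 0.4912 0.0066 66 29 12.5
lin cm [-0.42 -0.29 -2.05] rot [-0.01 -0.03 -0.07] dist 2.1 t 13.6
```

View pics/w8.png

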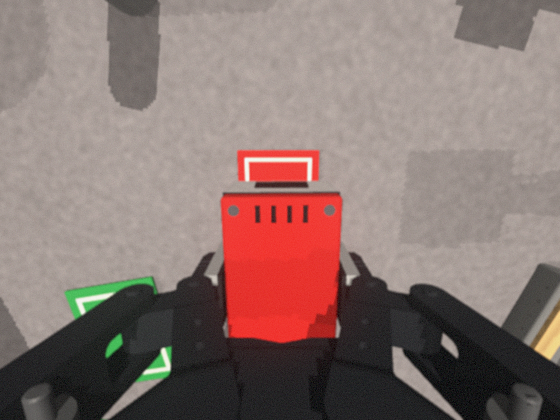

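The red mat's far end is visible at (278,164), 66 mm wide and aligned to 0.1°. I descend with a small correction.

Run:
```python
from h import *
step(.4988,-.0256,.079,102.6)
```

```text
lin cm [-0.42 -0.32 10.05] rot [-0.01 -0.03 -0.07] dist 10.1 t 13.6
```

Call:
{"method": "send_rows", "body": {"plan": [{"linear":[-0.3,-0.2,2],"delta_rot":[0,0,0],"grip":-1},{"linear":[-0.3,-0.2,4.5],"delta_rot":[0,0,0],"grip":-1},{"linear":[-0.3,-0.2,7],"delta_rot":[0,0,0],"grip":-1},{"linear":[-0.3,-0.2,8.5],"delta_rot":[0,0,0],"grip":-1},{"linear":[-0.3,-0.2,9.2],"delta_rot":[0,0,0],"grip":-1}]}}

```text
clock: 14.1
eef_pos: [0.5, -0.0233, 0.0869]
orientation: [-0.0, 0.625, 0.781, -0.0]
ft_force: [-0.6, -0.1, -3.0]
width: 0.045
```

Call:
{"method": "send_rows", "body": {"plan": [{"linear":[0,0,0.3],"delta_rot":[0,0,0],"grip":-1},{"linear":[0,0,0.55],"delta_rot":[0,0,0],"grip":-1},{"linear":[0,0,0.7],"delta_rot":[0,0,0],"grip":-1},{"linear":[0,0,0.75],"delta_rot":[0,0,0],"grip":-1},{"linear":[0,0,0.75],"delta_rot":[0,0,0],"grip":-1}]}}

```text
clock: 14.6
eef_pos: [0.4997, -0.0245, 0.0805]
orientation: [0.0, 0.626, 0.78, 0.0]
ft_force: [-0.3, 0.7, -2.0]
width: 0.0452
```

Run:
```python
from h import *
step(.4988,-.0256,.0787,102.6)
```

```text
lin cm [-0.09 -0.11  0.18] rot [ 0.03  0.02 -0.04] dist 0.2 t 14.6
```

Call:
{"method": "send_rows", "body": {"plan": [{"linear":[-0.1,-0.1,0.05],"delta_rot":[0,0,0],"grip":-1},{"linear":[-0.1,-0.1,0.12],"delta_rot":[0,0,0],"grip":-1},{"linear":[-0.1,-0.1,0.2],"delta_rot":[0,0,0],"grip":-1},{"linear":[-0.1,-0.1,0.23],"delta_rot":[0,0,0],"grip":-1},{"linear":[-0.1,-0.1,0.23],"delta_rot":[0,0,0],"grip":-1}]}}

```text
clock: 15.1
eef_pos: [0.4988, -0.0257, 0.0787]
orientation: [0.0, 0.626, 0.78, 0.0]
ft_force: [-3.7, -0.4, 8.4]
width: 0.0454
```

Contact (8.4 N). I release, rise and look.

Call:
{"method": "send_rows", "body": {"plan": [{"linear":[0,0,0],"delta_rot":[0,0,0],"grip":0.3},{"linear":[0,0,0],"delta_rot":[0,0,0],"grip":0.6},{"linear":[0,0,0],"delta_rot":[0,0,0],"grip":0.8},{"linear":[0,0,0],"delta_rot":[0,0,0],"grip":1},{"linear":[0,0,-0.5],"delta_rot":[0,0,0],"grip":1}]}}

```text
clock: 15.6
eef_pos: [0.4986, -0.0256, 0.0826]
orientation: [-0.001, 0.625, 0.78, -0.0]
ft_force: [-0.4, -0.2, 0.0]
width: 0.0856
```

Call:
{"method": "send_rows", "body": {"plan": [{"linear":[0,0,-2],"delta_rot":[0,0,0],"grip":1},{"linear":[0,0,-5],"delta_rot":[0,0,0],"grip":1},{"linear":[0,0,-9],"delta_rot":[0,0,0],"grip":1},{"linear":[0,0,-13.5],"delta_rot":[0,0,0],"grip":1},{"linear":[0,0,-18],"delta_rot":[0,0,0],"grip":1}]}}

```text
clock: 16.1
eef_pos: [0.4983, -0.0255, 0.265]
orientation: [-0.0, 0.626, 0.78, -0.0]
ft_force: [0.7, -0.7, 0.6]
width: 0.0856
```

Run:
```python
from h import *
st=manip.read_state(); im,d=manip.grab_frame("wrist"); cv2.imwrite("pics/w9.png",im)
C=cam("wrist",st)
print(st["eef_pos"],st["width"],st["ft_force"])
edges(C,im,"red",.003)
step(.613,.267,.28,94.6)
```

```text
[ 0.49829932 -0.0254881   0.26500868] 0.08562883767983687 [ 0.68938795 -0.70969757  0.58117436]
red [281. 185.] 0.4991 -0.0302 103 67 -77.5
lin cm [26.12 17.4  -0.75] rot [0.64 0.3  7.98] dist 31.4 t 16.15
```

View pics/w9.png

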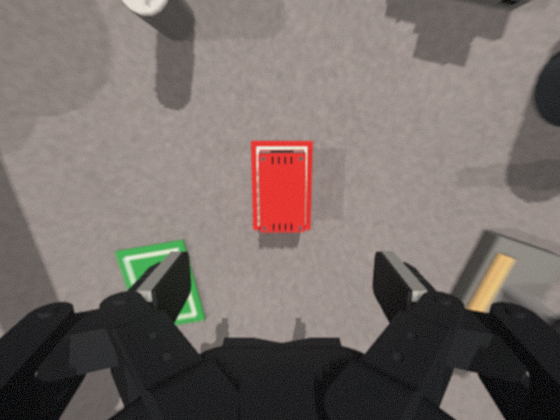

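The red case lies in its outline at (281,190). Back to the stack.

Call:
{"method": "send_rows", "body": {"plan": [{"linear":[2.5,1.7,0],"delta_rot":[0,0,1],"grip":1},{"linear":[6.5,4.3,-0.2],"delta_rot":[0,0,3],"grip":1},{"linear":[10.6,7.1,-0.4],"delta_rot":[0,0,5],"grip":1},{"linear":[14.7,9.8,-0.7],"delta_rot":[0,0,7],"grip":1},{"linear":[18.8,12.5,-0.7],"delta_rot":[0,0,8],"grip":1}]}}

```text
clock: 16.65
eef_pos: [0.5803, 0.1871, 0.2704]
orientation: [0.0, 0.679, 0.734, 0.0]
ft_force: [0.0, -0.0, 0.5]
width: 0.0857
```

Run:
```python
from h import *
step(.613,.265,.275,94.6)
```

```text
lin cm [ 7.51  3.88 -0.46] rot [ 0.05  0.   -0.11] dist 8.5 t 16.65
```

Call:
{"method": "send_rows", "body": {"plan": [{"linear":[4,2.1,-0.2],"delta_rot":[0,0,0],"grip":1},{"linear":[6.6,3.4,-0.4],"delta_rot":[0,0,0],"grip":1},{"linear":[7.4,3.9,-0.4],"delta_rot":[0,0,0],"grip":1},{"linear":[7.4,3.9,-0.4],"delta_rot":[0,0,0],"grip":1},{"linear":[7.4,3.9,-0.4],"delta_rot":[0,0,0],"grip":1}]}}

```text
clock: 17.15
eef_pos: [0.6127, 0.2608, 0.2737]
orientation: [-0.0, 0.679, 0.734, -0.0]
ft_force: [0.3, -0.4, -0.3]
width: 0.0855
```

Run:
```python
from h import *
st=manip.read_state(); im,d=manip.grab_frame("wrist"); cv2.imwrite("pics/w10.png",im)
C=cam("wrist",st)
print(st["eef_pos"],st["width"],st["ft_force"])
edges(C,im,"yellow",.102); edges(C,im,"blue",.066,amin=600)
```

```text
[0.6127001  0.26084365 0.27372945] 0.0854734576792614 [ 0.29698486 -0.36646741 -0.27163299]
yellow [284. 189.] 0.6136 0.2701 104 53 -85.8
yellow [73. 98.] 0.4497 0.3279 88 53 -88.4
blue [284. 118.] 0.6094 0.3301 60 15 3.7
```

View pics/w10.png

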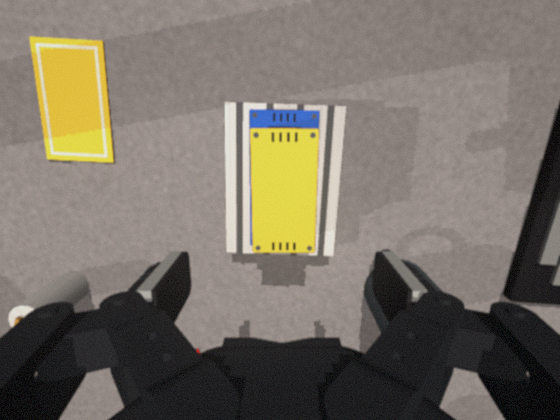

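The yellow lid is at (284,189), 104×53 mm, heading 94.2°. I descend.

Run:
```python
from h import *
step(.6138,.2701,.1405,94.2)
```

```text
lin cm [ 0.94  0.19 13.35] rot [-0.02  0.02  0.29] dist 13.4 t 17.2
```

Call:
{"method": "send_rows", "body": {"plan": [{"linear":[0.6,0.15,2.5],"delta_rot":[0,0,0.3],"grip":1},{"linear":[0.8,0.15,6],"delta_rot":[0,0,0.3],"grip":1},{"linear":[0.8,0.15,9.5],"delta_rot":[0,0,0.3],"grip":1},{"linear":[0.8,0.15,12.2],"delta_rot":[0,0,0.3],"grip":1},{"linear":[0.8,0.15,13.3],"delta_rot":[0,0,0.3],"grip":1}]}}

```text
clock: 17.7
eef_pos: [0.6129, 0.2685, 0.1385]
orientation: [-0.001, 0.681, 0.732, -0.002]
ft_force: [-0.0, -0.3, 0.3]
width: 0.0854
```

Call:
{"method": "send_rows", "body": {"plan": [{"linear":[0,0,0],"delta_rot":[0,0,0],"grip":1},{"linear":[0,0,0],"delta_rot":[0,0,0],"grip":0.6},{"linear":[0,0,0],"delta_rot":[0,0,0],"grip":0.4},{"linear":[0,0,0],"delta_rot":[0,0,0],"grip":0.4}]}}

```text
clock: 18.1
eef_pos: [0.6141, 0.27, 0.1423]
orientation: [0.001, 0.68, 0.733, 0.001]
ft_force: [-0.2, -0.2, 0.1]
width: 0.0596
```

Run:
```python
from h import *
st=manip.read_state(); im,d=manip.grab_frame("wrist"); cv2.imwrite("pics/w11.png",im)
print(st["eef_pos"],st["width"],st["ft_force"])
```

```text
[0.61411424 0.27003801 0.14229391] 0.059646043162113284 [-0.18632739 -0.20141293  0.1257481 ]
```

View pics/w11.png

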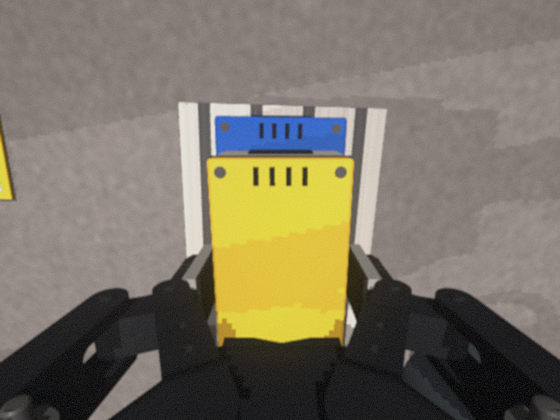

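The pads are evenly beside the yellow lid (columns 208–353). I lower 2 mm, close and lift.

Call:
{"method": "send_rows", "body": {"plan": [{"linear":[0,0,0.2],"delta_rot":[0,0,0],"grip":0.4},{"linear":[0,0,0.2],"delta_rot":[0,0,0],"grip":0},{"linear":[0,0,0.2],"delta_rot":[0,0,0],"grip":-1},{"linear":[0,0,0.2],"delta_rot":[0,0,0],"grip":-1},{"linear":[0,0,0.2],"delta_rot":[0,0,0],"grip":-1}]}}

```text
clock: 18.65
eef_pos: [0.6138, 0.2701, 0.1391]
orientation: [0.0, 0.68, 0.733, 0.0]
ft_force: [-1.1, 0.3, 3.1]
width: 0.0532
```

Call:
{"method": "send_rows", "body": {"plan": [{"linear":[0,0,-0.5],"delta_rot":[0,0,0],"grip":-1},{"linear":[0,0,-1.5],"delta_rot":[0,0,0],"grip":-1},{"linear":[0,0,-3.5],"delta_rot":[0,0,0],"grip":-1},{"linear":[0,0,-6],"delta_rot":[0,0,0],"grip":-1},{"linear":[0,0,-8],"delta_rot":[0,0,0],"grip":-1}]}}

```text
clock: 19.15
eef_pos: [0.6138, 0.27, 0.2206]
orientation: [0.0, 0.68, 0.733, 0.0]
ft_force: [0.3, -0.3, -3.1]
width: 0.0528
```

Run:
```python
from h import *
st=manip.read_state()
print(st["eef_pos"],st["width"],st["ft_force"])
step(.3853,.3314,.20,91.2)
```

```text
[0.61383728 0.26997513 0.2206409 ] 0.052830702547376776 [ 0.31234812 -0.27160676 -3.07795625]
lin cm [  7.82 -22.34   2.04] rot [ 0.05 -0.01  3.06] dist 23.8 t 19.15
```

Call:
{"method": "send_rows", "body": {"plan": [{"linear":[0.7,-2,0],"delta_rot":[0,0,0],"grip":-1},{"linear":[2,-5.5,0],"delta_rot":[0,0,1],"grip":-1},{"linear":[3.4,-9.7,0.5],"delta_rot":[0,0,2],"grip":-1},{"linear":[4.9,-14,1],"delta_rot":[0,0,3],"grip":-1},{"linear":[6.3,-18,1.5],"delta_rot":[0,0,3],"grip":-1}]}}

```text
clock: 19.65
eef_pos: [0.4276, 0.3196, 0.2042]
orientation: [-0.0, 0.7, 0.715, 0.0]
ft_force: [0.6, 0.3, -3.9]
width: 0.0535
```

Call:
{"method": "send_rows", "body": {"plan": [{"linear":[0.9,-2.6,0.3],"delta_rot":[0,0,0],"grip":-1},{"linear":[1.2,-3.9,0.5],"delta_rot":[0,0,0],"grip":-1},{"linear":[1.3,-4.4,0.5],"delta_rot":[0,0,0],"grip":-1},{"linear":[1.3,-4.4,0.5],"delta_rot":[0,0,0],"grip":-1},{"linear":[1.3,-4.4,0.5],"delta_rot":[0,0,0],"grip":-1}]}}

```text
clock: 20.15
eef_pos: [0.3865, 0.3313, 0.1991]
orientation: [0.0, 0.7, 0.715, 0.001]
ft_force: [0.5, 0.3, -2.5]
width: 0.0534
```

Run:
```python
from h import *
st=manip.read_state(); im,d=manip.grab_frame("wrist"); cv2.imwrite("pics/w12.png",im)
C=cam("wrist",st)
print(st["eef_pos"],st["width"],st["ft_force"])
edges(C,im,"yellow",.003,amin=300)
step(.3853,.3314,.0765,91.2)
```

```text
[0.38653889 0.33129989 0.19908983] 0.05335994931516373 [ 0.54306774  0.26118207 -2.47579154]
yellow [280. 251.] 0.3882 0.2718 191 134 -88.8
yellow [279. 140.] 0.3831 0.3818 74 19 1.2
lin cm [ 0.02 -0.13 12.25] rot [ 0.05 -0.01  0.  ] dist 12.2 t 20.2
```

View pics/w12.png

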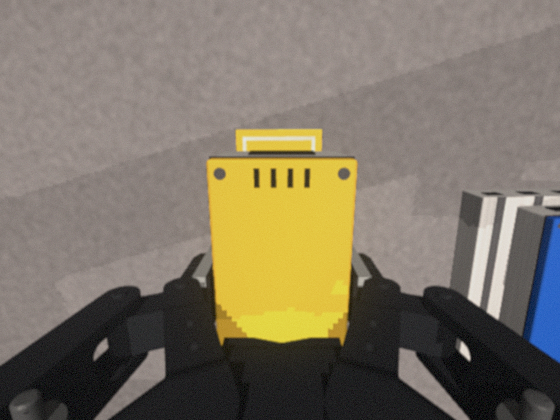

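The far end of the yellow mat shows at (279,140), aligned. Wrist and top agree to about 2 mm. I descend.

Call:
{"method": "send_rows", "body": {"plan": [{"linear":[-0.1,-0.2,2.5],"delta_rot":[0,0,0],"grip":-1},{"linear":[-0.1,-0.2,5.5],"delta_rot":[0,0,0],"grip":-1},{"linear":[-0.1,-0.2,8.5],"delta_rot":[0,0,0],"grip":-1},{"linear":[-0.1,-0.2,10.5],"delta_rot":[0,0,0],"grip":-1},{"linear":[-0.1,-0.2,11.3],"delta_rot":[0,0,0],"grip":-1}]}}

```text
clock: 20.7
eef_pos: [0.3837, 0.3299, 0.0841]
orientation: [-0.0, 0.7, 0.714, -0.001]
ft_force: [-0.1, -0.2, -2.6]
width: 0.0532
```

Call:
{"method": "send_rows", "body": {"plan": [{"linear":[0,0,0.3],"delta_rot":[0,0,0],"grip":-1},{"linear":[0,0,0.55],"delta_rot":[0,0,0],"grip":-1},{"linear":[0,0,0.7],"delta_rot":[0,0,0],"grip":-1},{"linear":[0,0,0.75],"delta_rot":[0,0,0],"grip":-1},{"linear":[0,0,0.75],"delta_rot":[0,0,0],"grip":-1}]}}

```text
clock: 21.2
eef_pos: [0.3835, 0.3305, 0.0788]
orientation: [0.0, 0.699, 0.715, 0.0]
ft_force: [1.0, 0.0, -3.3]
width: 0.053
```

Run:
```python
from h import *
step(.3848,.3305,.0761,91.2)
```

```text
lin cm [-0.01  0.13  0.27] rot [ 0.04 -0.02  0.07] dist 0.3 t 21.2
```

Call:
{"method": "send_rows", "body": {"plan": [{"linear":[0,0.1,0.08],"delta_rot":[0,0,0],"grip":-1},{"linear":[0,0.1,0.16],"delta_rot":[0,0,0],"grip":-1},{"linear":[0,0.1,0.24],"delta_rot":[0,0,0],"grip":-1},{"linear":[0,0.1,0.28],"delta_rot":[0,0,0],"grip":-1},{"linear":[0,0.1,0.28],"delta_rot":[0,0,0],"grip":-1}]}}

```text
clock: 21.7
eef_pos: [0.3844, 0.3305, 0.0761]
orientation: [0.0, 0.699, 0.715, 0.0]
ft_force: [-1.4, -1.5, 5.1]
width: 0.0534
```

Contact at 5.1 N. I release and rise.

Call:
{"method": "send_rows", "body": {"plan": [{"linear":[0,0,0],"delta_rot":[0,0,0],"grip":0.4},{"linear":[0,0,0],"delta_rot":[0,0,0],"grip":0.6},{"linear":[0,0,0],"delta_rot":[0,0,0],"grip":0.8},{"linear":[0,0,0],"delta_rot":[0,0,0],"grip":1},{"linear":[0,0,-0.5],"delta_rot":[0,0,0],"grip":1}]}}

```text
clock: 22.2
eef_pos: [0.3841, 0.3303, 0.0803]
orientation: [-0.0, 0.699, 0.715, -0.001]
ft_force: [-0.6, 0.1, 0.3]
width: 0.0852
```

Call:
{"method": "send_rows", "body": {"plan": [{"linear":[0,0,-2],"delta_rot":[0,0,0],"grip":1},{"linear":[0,0,-5],"delta_rot":[0,0,0],"grip":1},{"linear":[0,0,-9],"delta_rot":[0,0,0],"grip":1},{"linear":[0,0,-13.5],"delta_rot":[0,0,0],"grip":1},{"linear":[0,0,-18],"delta_rot":[0,0,0],"grip":1}]}}

```text
clock: 22.7
eef_pos: [0.3839, 0.3302, 0.2627]
orientation: [-0.0, 0.699, 0.715, -0.0]
ft_force: [1.5, 0.6, 0.3]
width: 0.0851
```

Run:
```python
from h import *
st=manip.read_state(); im,d=manip.grab_frame("wrist"); cv2.imwrite("pics/w13.png",im)
C=cam("wrist",st)
print(st["eef_pos"],st["width"],st["ft_force"])
edges(C,im,"yellow",.003)
step(.613,.265,.25,94)
```

```text
[0.38385136 0.33022912 0.26270332] 0.08511253312504509 [1.53199906 0.59493407 0.30134014]
yellow [282. 182.] 0.3845 0.327 129 75 -88.6
lin cm [-7.14 22.57  2.21] rot [ 0.65 -0.3  -2.72] dist 23.8 t 22.75
```

View pics/w13.png

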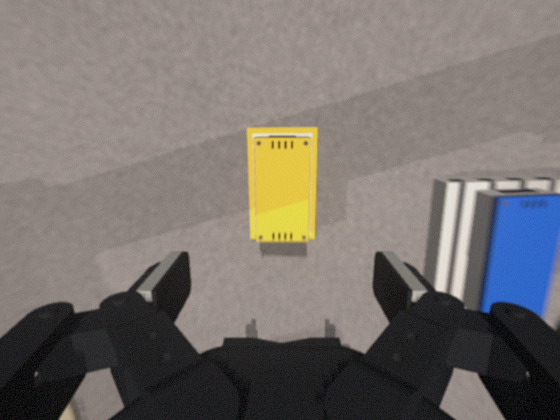

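The yellow case is in place at (282,190). Now to the blue one.

Call:
{"method": "send_rows", "body": {"plan": [{"linear":[-0.8,2.5,0],"delta_rot":[0,0,0],"grip":1},{"linear":[-2.1,6.5,0.3],"delta_rot":[0,0,-1],"grip":1},{"linear":[-3.5,11,0.7],"delta_rot":[0,0,-2],"grip":1},{"linear":[-4.9,15.5,1.2],"delta_rot":[0,0,-2.7],"grip":1},{"linear":[-6.1,19.5,1.7],"delta_rot":[0,0,-2.7],"grip":1}]}}

```text
clock: 23.25
eef_pos: [0.5825, 0.2728, 0.2434]
orientation: [0.0, 0.682, 0.731, 0.0]
ft_force: [0.6, 0.5, 0.1]
width: 0.0855
```

Call:
{"method": "send_rows", "body": {"plan": [{"linear":[-0.8,2.3,0.2],"delta_rot":[0,0,0],"grip":1},{"linear":[-1.1,3,0.5],"delta_rot":[0,0,0],"grip":1},{"linear":[-1.1,3.1,0.5],"delta_rot":[0,0,0],"grip":1},{"linear":[-1.1,3.1,0.5],"delta_rot":[0,0,0],"grip":1},{"linear":[-1.1,3.1,0.5],"delta_rot":[0,0,0],"grip":1}]}}

```text
clock: 23.75
eef_pos: [0.6113, 0.2657, 0.2392]
orientation: [0.0, 0.682, 0.732, 0.0]
ft_force: [-0.0, 0.0, 0.5]
width: 0.0856
```

Run:
```python
from h import *
st=manip.read_state(); im,d=manip.grab_frame("wrist"); cv2.imwrite("pics/w14.png",im)
C=cam("wrist",st)
print(st["eef_pos"],st["width"],st["ft_force"])
edges(C,im,"blue",.066,amin=600)
```

```text
[0.61125649 0.26566599 0.23922819] 0.08555041731954428 [-0.03274046  0.03257784  0.49835069]
blue [284. 188.] 0.6126 0.2738 128 60 -86.6
```

View pics/w14.png

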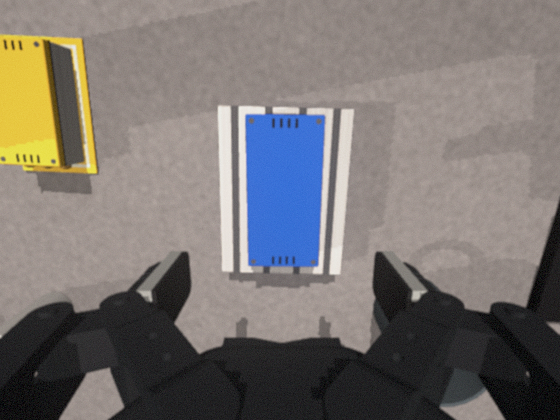

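The blue lid is at (284,188), 128×60 mm, heading 93.4°. I descend.

Run:
```python
from h import *
step(.6128,.2735,.104,93.4)
```

```text
lin cm [ 0.78  0.19 13.53] rot [ 0.03 -0.01  0.63] dist 13.6 t 23.8
```

Call:
{"method": "send_rows", "body": {"plan": [{"linear":[0.5,0.15,2.5],"delta_rot":[0,0,0.6],"grip":1},{"linear":[0.7,0.2,5.5],"delta_rot":[0,0,0.6],"grip":1},{"linear":[0.7,0.2,8],"delta_rot":[0,0,0.6],"grip":1},{"linear":[0.7,0.2,9.5],"delta_rot":[0,0,0.6],"grip":1},{"linear":[0.7,0.2,10],"delta_rot":[0,0,0.6],"grip":1}]}}

```text
clock: 24.3
eef_pos: [0.6127, 0.2724, 0.1373]
orientation: [-0.001, 0.686, 0.728, -0.001]
ft_force: [-0.2, -0.3, -0.1]
width: 0.0851
```

Run:
```python
from h import *
st=manip.read_state(); im,d=manip.grab_frame("wrist"); cv2.imwrite("pics/w15.png",im)
C=cam("wrist",st)
print(st["eef_pos"],st["width"],st["ft_force"])
edges(C,im,"blue",.066,amin=600)
step(.6128,.2735,.104,93.4)
```

```text
[0.61274733 0.27238992 0.13725074] 0.08512121789226874 [-0.18321419 -0.25675005 -0.13992182]
blue [282. 227.] 0.6124 0.2792 117 61 -86.7
lin cm [ 0.12 -0.01  3.35] rot [-0.11  0.02 -0.  ] dist 3.4 t 24.35
```

View pics/w15.png

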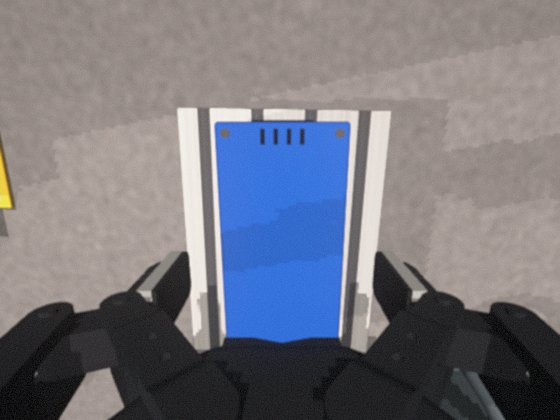

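Blue is centred between the open fingers (lid columns 216–350, finger inner edges about 188 and 376). I go down the rest, close and lift.

Call:
{"method": "send_rows", "body": {"plan": [{"linear":[0.05,0,1],"delta_rot":[0,0,0],"grip":1},{"linear":[0.05,0,2.2],"delta_rot":[0,0,0],"grip":1},{"linear":[0.05,0,3],"delta_rot":[0,0,0],"grip":1},{"linear":[0.05,0,3.4],"delta_rot":[0,0,0],"grip":1},{"linear":[0.05,0,3.4],"delta_rot":[0,0,0],"grip":1}]}}

```text
clock: 24.85
eef_pos: [0.6136, 0.2725, 0.1039]
orientation: [-0.0, 0.686, 0.728, -0.0]
ft_force: [-0.5, -0.6, -0.2]
width: 0.0852
```

Call:
{"method": "send_rows", "body": {"plan": [{"linear":[0,0,0],"delta_rot":[0,0,0],"grip":0.6},{"linear":[0,0,0],"delta_rot":[0,0,0],"grip":0.3},{"linear":[0,0,0],"delta_rot":[0,0,0],"grip":-0.5},{"linear":[0,0,0],"delta_rot":[0,0,0],"grip":-1},{"linear":[0,0,0],"delta_rot":[0,0,0],"grip":-1}]}}

```text
clock: 25.35
eef_pos: [0.6139, 0.2726, 0.1054]
orientation: [0.0, 0.686, 0.728, 0.0]
ft_force: [-1.4, -1.0, 5.7]
width: 0.0613
```

Call:
{"method": "send_rows", "body": {"plan": [{"linear":[0,0,-0.5],"delta_rot":[0,0,0],"grip":-1},{"linear":[0,0,-1.5],"delta_rot":[0,0,0],"grip":-1},{"linear":[0,0,-3.5],"delta_rot":[0,0,0],"grip":-1},{"linear":[0,0,-6],"delta_rot":[0,0,0],"grip":-1},{"linear":[0,0,-8.5],"delta_rot":[0,0,0],"grip":-1}]}}

```text
clock: 25.85
eef_pos: [0.6136, 0.2725, 0.1905]
orientation: [-0.0, 0.686, 0.728, -0.0]
ft_force: [0.1, 0.4, -3.1]
width: 0.0611
```

Run:
```python
from h import *
st=manip.read_state(); im,d=manip.grab_frame("wrist"); cv2.imwrite("pics/w16.png",im)
C=cam("wrist",st)
print(st["eef_pos"],st["width"],st["ft_force"],st["torque"])
t=manip.grab_frame("top")[0]; cv2.imwrite("pics/top1.png",t)
step(.5986,-.2952,.24,93.4)
```

```text
[0.61359866 0.27248924 0.19049783] 0.0610805159858016 [ 0.13390976  0.44087531 -3.08559426] [ 0.00078799 -0.05951082 -0.01735027]
lin cm [-56.6   -4.92  -4.76] rot [ 0.4  -0.07 -0.03] dist 57.0 t 25.95
```

View pics/w16.png

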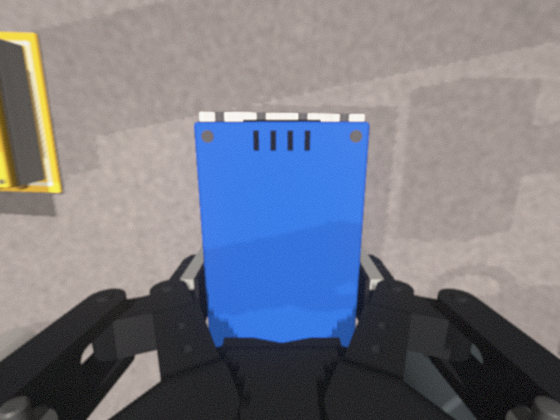

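View pics/top1.png

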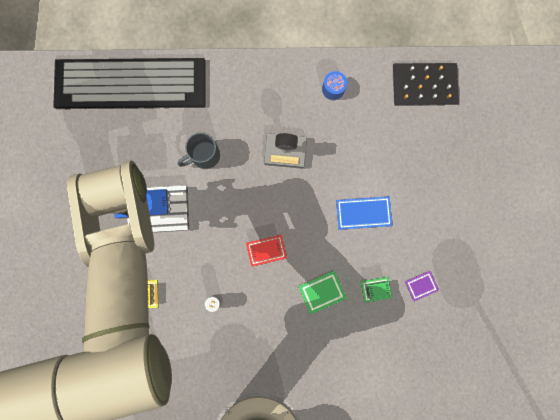

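Blue is held centred and level. The top view shows green and red on their mats and the bystanders unmoved, with yellow partly hidden by the arm. I carry it high to the blue mat, bowed toward the base to clear the mug and the microphone.

Call:
{"method": "send_rows", "body": {"plan": [{"linear":[-1.5,-0.6,-1.5],"delta_rot":[0,0,0],"grip":-1},{"linear":[-5,-1.8,-3],"delta_rot":[0,0,0],"grip":-1},{"linear":[-9,-3.2,-4.5],"delta_rot":[0,0,0],"grip":-1},{"linear":[-13.3,-4.6,-5],"delta_rot":[0,0,0],"grip":-1},{"linear":[-17.6,-5.8,-5],"delta_rot":[0,0,0],"grip":-1}]}}

```text
clock: 26.45
eef_pos: [0.5653, 0.0921, 0.2393]
orientation: [-0.0, 0.686, 0.728, -0.0]
ft_force: [0.6, -0.4, -4.3]
width: 0.0609
```

Call:
{"method": "send_rows", "body": {"plan": [{"linear":[-4.3,-0.6,0],"delta_rot":[0,0,0],"grip":-1},{"linear":[-8.6,-1,0],"delta_rot":[0,0,0],"grip":-1},{"linear":[-12.9,-1,0],"delta_rot":[0,0,0],"grip":-1},{"linear":[-17.2,-0.7,0],"delta_rot":[0,0,0],"grip":-1},{"linear":[-21.5,-0.3,0],"delta_rot":[0,0,0],"grip":-1}]}}

```text
clock: 26.95
eef_pos: [0.5753, -0.123, 0.2384]
orientation: [-0.001, 0.686, 0.727, -0.0]
ft_force: [1.4, 0.1, -4.0]
width: 0.0614
```

Run:
```python
from h import *
step(.5986,-.2952,.20,93.4)
```

```text
lin cm [-17.33   1.32   3.82] rot [-0.1  -0.05 -0.05] dist 17.8 t 26.95
```

Call:
{"method": "send_rows", "body": {"plan": [{"linear":[-4.3,0.4,0],"delta_rot":[0,0,0],"grip":-1},{"linear":[-8.6,0.7,1],"delta_rot":[0,0,0],"grip":-1},{"linear":[-12.8,1,2.2],"delta_rot":[0,0,0],"grip":-1},{"linear":[-15.8,1.2,3.3],"delta_rot":[0,0,0],"grip":-1},{"linear":[-17,1.3,3.8],"delta_rot":[0,0,0],"grip":-1}]}}

```text
clock: 27.45
eef_pos: [0.598, -0.293, 0.1984]
orientation: [-0.002, 0.687, 0.727, -0.0]
ft_force: [-0.2, 1.3, -3.9]
width: 0.0613
```

Call:
{"method": "send_rows", "body": {"plan": [{"linear":[0,0,0],"delta_rot":[0,0,0],"grip":-1},{"linear":[0,0,0],"delta_rot":[0,0,0],"grip":-1},{"linear":[0,0,0],"delta_rot":[0,0,0],"grip":-1}]}}

```text
clock: 27.75
eef_pos: [0.599, -0.2888, 0.2021]
orientation: [0.0, 0.685, 0.728, 0.0]
ft_force: [0.8, -0.2, -3.7]
width: 0.0611
```

Run:
```python
from h import *
st=manip.read_state(); im,d=manip.grab_frame("wrist"); cv2.imwrite("pics/w17.png",im)
C=cam("wrist",st)
print(st["eef_pos"],st["width"],st["ft_force"])
edges(C,im,"blue",.003,amin=200)
step(.5986,-.2952,.0784,93.4)
```

```text
[ 0.59897936 -0.28876883  0.20212223] 0.061127490512646515 [ 0.81676205 -0.24174389 -3.71308934]
blue [281. 229.] 0.6019 -0.3358 228 153 -86.6
lin cm [-0.63 -0.09 12.39] rot [0.03 0.01 0.06] dist 12.4 t 27.8
```

View pics/w17.png

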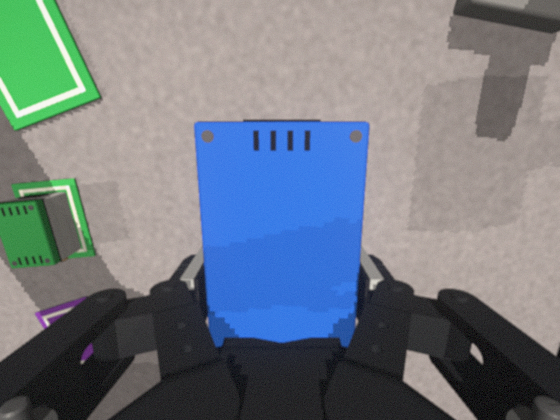

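The held case hides the mat from here, so I measure the mat from the earlier wrist frame, where it showed in full.

Run:
```python
from h import *
im=cv2.imread("pics/w5.png")
st={"eef_pos":np.array([.38916,-.32297,.26504]),"orientation":np.array([0,.652,.758,0])/np.hypot(.652,.758)}
edges(cam("wrist",st),im,"blue",.003)
im=cv2.imread("pics/w4.png")
st={"eef_pos":np.array([.38922,-.31962,.19796]),"orientation":np.array([0,.652,.758,0])/np.hypot(.652,.758)}
edges(cam("wrist",st),im,"blue",.003)
im=cv2.imread("pics/scene0.png"); edges(cam("scene"),im,"blue",.003,amin=500)
edges(cam("top"),cv2.imread("pics/top1.png"),"blue",.003,amin=500)
for c in("red","yellow","green"): edges(cam("scene"),cv2.imread("pics/scene0.png"),c,.003,amin=300)
```

```text
blue [473. 185.] 0.5998 -0.2979 149 82 -86.8
blue [510. 185.] 0.5985 -0.2976 148 84 -86.6
blue [364. 360.] 0.9467 -0.2109 79 65 81.1
blue [221. 301.] 0.5964 -0.2978 147 81 -86.7
blue [364. 213.] 0.5986 -0.2952 147 81 -86.6
red [258. 208.] 0.4965 -0.0276 103 68 -77.6
yellow [299. 118.] 0.3826 0.3296 127 76 -88.5
green [154. 262.] 0.3886 -0.3241 73 54 -81.6
green [192. 222.] 0.3819 -0.1782 106 80 -66.9
```

Run:
```python
from h import *
step(.5985,-.2978,.0784,93.4)
```

```text
lin cm [-0.89 -0.11 12.39] rot [0.03 0.01 0.06] dist 12.4 t 27.8
```

Call:
{"method": "send_rows", "body": {"plan": [{"linear":[-0.5,-0.1,2.5],"delta_rot":[0,0,0],"grip":-1},{"linear":[-0.9,-0.1,5.5],"delta_rot":[0,0,0],"grip":-1},{"linear":[-0.9,-0.1,8.5],"delta_rot":[0,0,0],"grip":-1},{"linear":[-0.9,-0.1,10.5],"delta_rot":[0,0,0],"grip":-1},{"linear":[-0.9,-0.1,11.3],"delta_rot":[0,0,0],"grip":-1}]}}

```text
clock: 28.3
eef_pos: [0.598, -0.298, 0.087]
orientation: [-0.001, 0.686, 0.728, -0.0]
ft_force: [0.1, -0.5, -4.2]
width: 0.0606
```

Call:
{"method": "send_rows", "body": {"plan": [{"linear":[0,0,0.3],"delta_rot":[0,0,0],"grip":-1},{"linear":[0,0,0.5],"delta_rot":[0,0,0],"grip":-1},{"linear":[0,0,0.6],"delta_rot":[0,0,0],"grip":-1},{"linear":[0,0,0.7],"delta_rot":[0,0,0],"grip":-1},{"linear":[0,0,0.7],"delta_rot":[0,0,0],"grip":-1}]}}

```text
clock: 28.8
eef_pos: [0.5984, -0.2994, 0.0821]
orientation: [0.0, 0.686, 0.728, 0.0]
ft_force: [-0.2, 0.7, -4.1]
width: 0.0606
```

Run:
```python
from h import *
step(.5985,-.2978,.0784,93.4)
```

```text
lin cm [0.16 0.02 0.37] rot [ 0.03  0.03 -0.04] dist 0.4 t 28.8
```

Call:
{"method": "send_rows", "body": {"plan": [{"linear":[0.15,0,0.1],"delta_rot":[0,0,0],"grip":-1},{"linear":[0.15,0,0.2],"delta_rot":[0,0,0],"grip":-1},{"linear":[0.15,0,0.3],"delta_rot":[0,0,0],"grip":-1},{"linear":[0.15,0,0.37],"delta_rot":[0,0,0],"grip":-1},{"linear":[0.15,0,0.37],"delta_rot":[0,0,0],"grip":-1}]}}

```text
clock: 29.3
eef_pos: [0.5982, -0.2978, 0.0784]
orientation: [0.0, 0.686, 0.728, -0.0]
ft_force: [-2.0, 1.6, 2.3]
width: 0.061
```

The force went from −4 to +2.3 N, so it is resting on the mat. I release and rise.

Call:
{"method": "send_rows", "body": {"plan": [{"linear":[0,0,0],"delta_rot":[0,0,0],"grip":0.5},{"linear":[0,0,0],"delta_rot":[0,0,0],"grip":0.7},{"linear":[0,0,0],"delta_rot":[0,0,0],"grip":0.9},{"linear":[0,0,0],"delta_rot":[0,0,0],"grip":1},{"linear":[0,0,-0.5],"delta_rot":[0,0,0],"grip":1}]}}

```text
clock: 29.8
eef_pos: [0.598, -0.2977, 0.0825]
orientation: [-0.001, 0.686, 0.728, -0.0]
ft_force: [-0.2, 0.2, 0.3]
width: 0.0857
```

Call:
{"method": "send_rows", "body": {"plan": [{"linear":[0,0,-2],"delta_rot":[0,0,0],"grip":1},{"linear":[0,0,-5],"delta_rot":[0,0,0],"grip":1},{"linear":[0,0,-9],"delta_rot":[0,0,0],"grip":1},{"linear":[0,0,-13.5],"delta_rot":[0,0,0],"grip":1},{"linear":[0,0,-18],"delta_rot":[0,0,0],"grip":1}]}}

```text
clock: 30.3
eef_pos: [0.5979, -0.2977, 0.2651]
orientation: [0.0, 0.686, 0.728, 0.0]
ft_force: [0.1, -0.5, -0.4]
width: 0.085
```

Call:
{"method": "send_rows", "body": {"plan": [{"linear":[-3,0,-1],"delta_rot":[0,0,0],"grip":1},{"linear":[-7,0,-2],"delta_rot":[0,0,0],"grip":1},{"linear":[-11,0,-3],"delta_rot":[0,0,0],"grip":1},{"linear":[-14,0,-3],"delta_rot":[0,0,0],"grip":1},{"linear":[-15,0,-3],"delta_rot":[0,0,0],"grip":1}]}}

```text
clock: 30.8
eef_pos: [0.6061, -0.4507, 0.2926]
orientation: [0.0, 0.687, 0.727, -0.0]
ft_force: [-0.3, 1.0, -1.3]
width: 0.0856
```

Call:
{"method": "send_rows", "body": {"plan": [{"linear":[0,0,0],"delta_rot":[0,0,0],"grip":1},{"linear":[0,0,0],"delta_rot":[0,0,0],"grip":1},{"linear":[0,0,0],"delta_rot":[0,0,0],"grip":1}]}}

```text
clock: 31.1
eef_pos: [0.6073, -0.4465, 0.2934]
orientation: [0.0, 0.686, 0.728, 0.0]
ft_force: [0.3, -0.2, 0.2]
width: 0.0856
```

Run:
```python
from h import *
st=manip.read_state(); print(st["eef_pos"],st["width"],st["ft_force"])
im,d=manip.grab_frame("wrist"); cv2.imwrite("pics/w18.png",im)
C=cam("top"); im,d=manip.grab_frame("top"); cv2.imwrite("pics/top2.png",im)
M={"blue":(.5986,-.2952,-86.6),"yellow":(.3853,.3314,-88.8),"red":(.4992,-.0256,-77.4),"green":(.390,-.3218,-81.4)}
ys,xs=np.mgrid[0:420,0:560]; P=(C[1]+rays(C,np.c_[xs.ravel(),ys.ravel()])*d.ravel()[:,None])
for c,(x,y,a) in M.items():
    k=(abs(P[:,0]-x)<.1)&(abs(P[:,1]-y)<.1)&(P[:,2]>.025)&(P[:,2]<.06)
    Q=P[k]; r=cv2.minAreaRect((Q[:,:2]*1000).astype(np.float32)); print(c,"mat",x,y,a,"lid",r,"z",np.median(Q[:,2]).round(4),np.ptp(np.percentile(Q[:,2],[5,95])).round(4))
old=cv2.imread("pics/top0.png")
for n,(u,v) in {"mug":(200,150),"mic":(286,150),"cap":(213,303)}.items():
    b=old[v-18:v+19,u-18:u+19]; s=cv2.matchTemplate(im[v-30:v+31,u-30:u+31],b,cv2.TM_CCOEFF_NORMED); print(n,cv2.minMaxLoc(s)[1],cv2.minMaxLoc(s)[3],"(12,12)=unmoved")
```

```text
[ 0.60727247 -0.44646954  0.29341072] 0.08560241089270837 [ 0.26991721 -0.24089425  0.2474212 ]
blue mat 0.5986 -0.2952 -86.6 lid ((598.3951416015625, -294.50933837890625), (62.388710021972656, 129.1733856201172), 3.023850202560425) z 0.0387 0.0088
yellow mat 0.3853 0.3314 -88.8 lid ((384.5183410644531, 332.5391845703125), (54.68317794799805, 106.7518539428711), 0.7940748333930969) z 0.0386 0.0085
red mat 0.4992 -0.0256 -77.4 lid ((499.3187561035156, -25.55004119873047), (45.774166107177734, 79.72203826904297), 13.300192832946777) z 0.0387 0.0081
  return _methods._mean(a, axis=axis, dtype=dtype,
  ret = ret.dtype.type(ret / rcount)
Traceback (most recent call last):
IndexError: index -1 is out of bounds for axis 0 with size 0
```

View pics/w18.png

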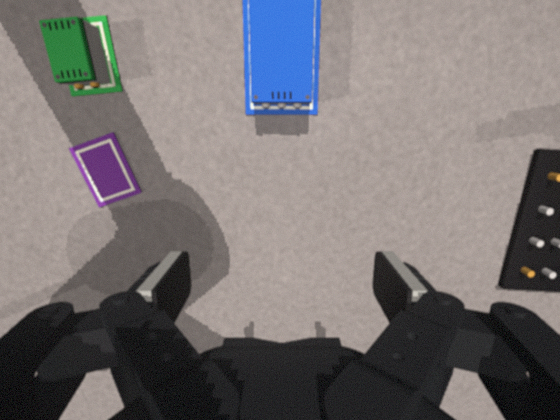

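View pics/top2.png

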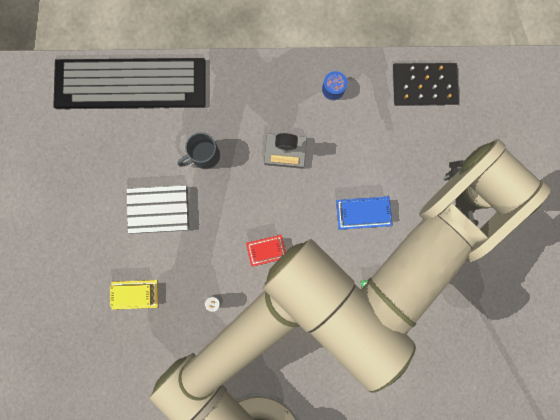

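Blue, yellow and red lids are within about 2 mm and 1° of their mats, and their lid heights of 39 mm are right. The arm hides green in the top view, so I check it in the scene camera, along with the bystanders.

Run:
```python
from h import *
C=cam("scene"); im,d=manip.grab_frame("scene"); cv2.imwrite("pics/scene2.png",im)
ys,xs=np.mgrid[0:420,0:560]; P=(C[1]+rays(C,np.c_[xs.ravel(),ys.ravel()])*d.ravel()[:,None])
k=(abs(P[:,0]-.39)<.06)&(abs(P[:,1]+.322)<.06)&(P[:,2]>.032)&(P[:,2]<.05)&(d.ravel()>0)
Q=P[k]; print(len(Q))
if len(Q)>20: print("green lid",cv2.minAreaRect((Q[:,:2]*1000).astype(np.float32)),Q[:,2].min(),np.median(Q[:,2]))
edges(C,im,"green",.039,amin=100)
old=cv2.imread("pics/top0.png"); im=cv2.imread("pics/top2.png")
for n,(u,v) in {"mug":(200,150),"mic":(286,150),"cap":(213,303)}.items():
    b=old[v-18:v+19,u-18:u+19]; s=cv2.matchTemplate(im[v-30:v+31,u-30:u+31],b,cv2.TM_CCOEFF_NORMED); print(n,cv2.minMaxLoc(s)[1],cv2.minMaxLoc(s)[3],"(12,12)=unmoved")
```

```text
0
green [191. 223.] 0.4017 -0.1926 102 80 -66.9
mug 0.9952254891395569 (12, 12) (12,12)=unmoved
mic 0.9934850931167603 (12, 12) (12,12)=unmoved
cap 0.9419640302658081 (12, 12) (12,12)=unmoved
```

View pics/scene2.png

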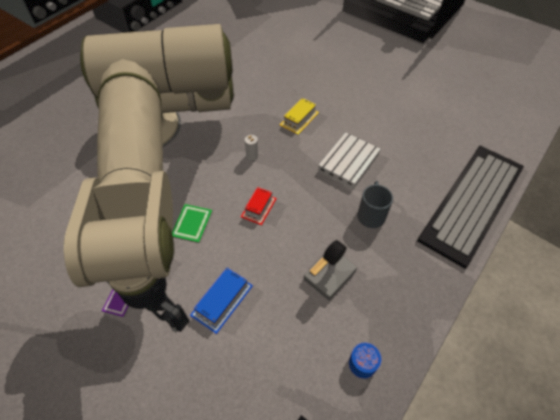

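The scene camera's view of green is also blocked by the arm, so I check its lid corners in the last wrist view before handing in.

Run:
```python
from h import *
st=manip.read_state(); C=cam("wrist",st)
P=onplane(C,[[40,22],[82,17],[95,78],[56,84]],.039); print("lid",P.mean(0).round(4))
Q=onplane(C,[[107,16],[122,90],[71,95]],.003); print("mat corners",Q.round(4)); print("mat centre",((Q[0]+Q[2])/2).round(4))
```

```text
lid [ 0.3929 -0.3265  0.039 ]
mat corners [[ 0.4141 -0.2841  0.003 ]
 [ 0.4243 -0.3566  0.003 ]
 [ 0.367  -0.3653  0.003 ]]
mat centre [ 0.3906 -0.3247  0.003 ]
```

Green is within about 3 mm. I hand in.

```bash
python3 -c "
from station import manip
print(manip.sign_off())"
```

```text
the job is handed in; nothing more can be done
None
```

I took the stack apart from the top (green, red, yellow, blue), set each case down on the mat of its colour and handed the job in at about 31 s on the robot's clock. For green I used the small green mat and left the large green and purple look-alikes alone.

- **Blue, yellow and red:** the last top-camera check put their centres within about 1.5 mm and 1° of their mats. Their lids are 39 mm above the bench, which is right for lying flat on the mats.
- **Green:** the arm hid it from the top and scene cameras at the end, so the depth check there failed. I judged it from wrist views only: about 1.5 mm off right after release and about 3 mm off in the last view, upright.
- **Bystanders:** the mug, microphone and capacitor matched their starting pictures with no shift.
- **Camera disagreement:** the cameras differed by 2–3 mm on the mat positions, well inside the 12 mm allowed. I aimed between them.
- **Forces:** none above 9 N showed in the reports at the end of each move. The open gripper was well clear of everything at hand-in.

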